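Set the closed culture dishes on their warming blocks

ROBOT

A 7-joint arm with a two-finger parallel gripper is mounted at the origin on the work surface. World frame = base frame: x ahead of the robot, y to its left, z up, the work surface at z = 0. Lengths are in mm, angles in rad, forces in N, time in s.
With the tool pointing down it reaches from about 425 to 875 mm from the base axis. Payload 4.7 kg.
Tool frame: the origin (TCP) lies between the finger pads; the fingertips stand 14 mm ahead of it and the grasp point (between the pads) lies 5 mm behind it; z points along the fingers, y is the direction in which the jaws open and shut (so a half turn about z gives the same grasp; the last joint's range is limited). The gripper opens to 85 mm and grips with 20 to 120 N. Pads are 22 mm wide; open, the fingers measure 114 mm over their backs; the gripper's body (76 mm by 85 mm) begins 54 mm behind the grasp point. The pads swing forward as they close: fully open they stand 13 mm farther back than shut.
Start: joints at [1.198, 0.321, -0.07, 1.45, 0.023, 1.371, -0.057], TCP at [245.18, -602.005, 245.349] pointing down, gripper open.
Joint ranges: [-2.86, 2.86], [-0.3, 2.09], [-1.38, 1.24], [0.06, 2.45], [-1.56, 4.7], [0.09, 2.05], [-2.69, 2.69]. Speed limits (rad/s): [2.57, 2.57, 3.14, 3.14, 3.14, 3.14, 3.14].

INTERFACE

Orientations are given as a rotation vector (axis times angle).
In Python, from bench import robot, eyes, ticket, finder gives the robot as it stands.
- The arm moves only by the tool step_arm, never from a script. Its argument "rows" is a list of rows, each an object with "offset": the shift along the tool's x, y, z in m, a list of three; "spin": the turn about the tool's z in degrees. In form: [{"offset": [dx, dy, dz], "spin": spin}, ...]. A call has 1 to 20 rows; each row shifts and turns the commanded pose from where the row before left it, along the tool's axes as they then stand; what a row does not reach is not made up. A row lasts 1/10 s, in which the tool goes at most 50 mm and 8.59 degrees, less where a joint would pass 70% of its speed; a pose out of reach is approached as far as the arm can. A call with a gripper value outside its range is refused whole. "grip" is the finger opening in m, from 0 to 0.0854, set as the call begins (left out, the last holds). The fingers move at their own pace and stop on an object; "force" is the grip in N (left out, the last holds). Time passes only in rows, so rows that do not move let the fingers close. It gives the time, the measured TCP pose, the force and the opening at its end, in the units of the state.
- robot.observe(): the state, without advancing time (a new reading comes with each control period).
- eyes.snapshot(name): name is "scene" or "top" or "wrist"; returns the picture (420x560x3 uint8, blue, green, red); there is no depth.
- eyes.camera_model(name): a dict with "fx", "fy", "cx", "cy" (pixels), "extrinsics" (4x4, takes a point from camera to world coordinates). Camera axes: x right, y up, looking along -z (the intrinsics and any distortion apply to the point x, -y, -z); pixel columns grow to the right and rows downward; lengths in mm; the calibration is good to about 2 mm. A picture is of the moment at which its call begins: read the wrist's pose just before it. camera_model takes no time and is no camera call; for the wrist camera it gives the pose at the moment of the call.
- ticket.hand_in(): hands the job in, once; it reports no verdict.
Trained networks look in the newest picture that a camera, given by its name, has taken for a name from the list of things; names that differ only in an ending like _2 or _b are one class to them, and where a whole thing is asked for, a point or a joint stands for the part that bears it (a point fixed in the world has none). Each returns a list of dicts, best first, with "confidence" (0 to 1); they miss things now and then, are a little off and sometimes report something else, mostly with a low value. They report only what shows in the picture. A call takes as long as a camera call. They do not tell look-alikes from the thing itself.
- finder.spot_in(label, camera): "location" ([x, y, z] in mm, in the coordinates of the camera as it stood for that picture, good to about 4 mm: the middle of the surface that is visible of it).
- finder.silhouettes(label, camera): "pixels" (420x560 bool, what is visible of it).
- finder.pinpoint(label, camera): "location" ([x, y, z] in mm, in the coordinates of the camera as it stood for that picture, good to about 4 mm: a listed point, or the origin of a listed thing).
The state is a dict: "time": time; "joint_positions": joint angles; "qd": joint speeds; "joint_efforts": joint torques, N m; "position": TCP position; "eef_rot": TCP orientation; "contact_force": force on the tool from outside, world axes, zero at the start; "moment": the same for the moment, N m; "finger_gap": finger opening in mm.
Only numpy, scipy, OpenCV 4.12 (cv2) and the standard library are available. Lean on these libraries where they do the work, as an engineer would, in place of code of your own. Each camera call takes 0.05 s, during which the arm holds its last target. There are 200 camera calls.

TASK

Put each of the four closed culture vessels on the warming block whose black pad has its own shape and size: small round dish, large round dish, square dish and long chamber slide, each centred on its pad, with the square dish and the slide turned so that their edges run along the pad's edges. Keep them level all the way and set them down without dropping them, and leave the open, empty dish where it is.

Things in the scene. Friction and masses are not known exactly. Their poses are not given: they have to be found in the camera images.
- small_dish: small closed round dish, white flat lid, 38 mm across and 16 mm high. Loose, 25 to 80 g. Origin: centre of its underside; z up. It stands flat on the bench at the start; the lid is the upper 11 mm and does not come off, and the side below it is set back 2 mm.
- large_dish: large closed round dish, white flat lid, 60 mm across and 16 mm high. Loose, 25 to 80 g. Origin: centre of its underside; z up. It stands flat on the bench at the start; the lid is the upper 11 mm and does not come off, and the side below it is set back 2 mm.
- square_dish: closed square four-well dish, white lid with four round well marks, 60 x 60 mm and 16 mm high; x and y run along its edges. Loose, 25 to 80 g. Origin: centre of its underside; z up. It stands flat on the bench at the start; the lid is the upper 11 mm and does not come off, and the side below it is set back 2 mm.
- chamber_slide: closed long chamber slide, white lid with four small window marks in a row, 76 mm long (along its x) x 26 mm wide (along its y) and 16 mm high. Loose, 25 to 80 g. Origin: centre of its underside; z up. It stands flat on the bench at the start; the lid is the upper 11 mm and does not come off, and the side below it is set back 2 mm.
- open_dish: open, empty round white dish without a lid, 80 mm across and 18 mm high, hollow, wall 3 mm; to be left alone. Origin: centre of its underside
- block_small_round: fixed warming block: white housing 110 x 110 mm and 36 mm high with a blue front strip (three small indicators), and on its top in the middle a black pad 4 mm high, round, 48 mm across, for the small round dish. Its top, where the dish stands, is 40 mm above the bench. Origin: centre of the block's underside (the pad's centre lies straight above); z up, the blue front faces -x of the block
- block_large_round: fixed warming block: white housing 110 x 110 mm and 36 mm high with a blue front strip (three small indicators), and on its top in the middle a black pad 4 mm high, round, 72 mm across, for the large round dish. Its top, where the dish stands, is 40 mm above the bench. Origin: centre of the block's underside (the pad's centre lies straight above); z up, the blue front faces -x of the block
- block_square: fixed warming block: white housing 110 x 110 mm and 36 mm high with a blue front strip (three small indicators), and on its top in the middle a black pad 4 mm high, square, 72 x 72 mm with edges along the block's x and y, for the square dish. Its top, where the dish stands, is 40 mm above the bench. Origin: centre of the block's underside (the pad's centre lies straight above); z up, the blue front faces -x of the block
- block_long: fixed warming block: white housing 110 x 110 mm and 36 mm high with a blue front strip (three small indicators), and on its top in the middle a black pad 4 mm high, oblong, 88 mm along the block's x and 38 mm along its y, for the chamber slide. Its top, where the dish stands, is 40 mm above the bench. Origin: centre of the block's underside (the pad's centre lies straight above); z up, the blue front faces -x of the block
Things that resemble listed ones, but are neither listed nor needed, are in the scene too. What is shaped like the small_dish but orange or purple is not meant.

How it is judged:
By the outcome, as a careful person would: the job done as asked, in the order asked, and still so for the second after the job is handed in, with the robot touching nothing.
It also fails if it takes over 104 s, if anything falls off the work surface, if the arm or the gripper's body presses on something with over 40 N, if the wrist force passes 120 N, or if a joint passes its speed limit or range.

## Working session

There is one attempt and no reset: what is moved stays moved. The work goes in short steps, Python scripts to look and compute and a tool call to move; the robot and the scene stay as the last step left them, time stands still between calls to the robot, and variables do not carry over. Pictures are saved under pics/ and viewed, about 12 in all and at most 16, crops included, and the job is handed in when it is done.

Besides the shell and the picture viewer there is one more tool, called after "Request:" by a JSON object that holds its "op" and its "data", one argument or row to a line. step_arm: Moves the arm, as the interface text tells. Its arguments: {"type":"object","properties":{"rows":{"type":"array"},"grip":{"type":"number"},"force":{"type":"number"}},"required":["rows"]}

```bash
ls; mkdir -p pics
python3 - <<'E'
from bench import robot, eyes, ticket, finder
import cv2,numpy as np
s=robot.observe(); print(s['time'],s['position'],s['eef_rot'],s['finger_gap'])
for n in ['top','scene']:
    cv2.imwrite(f'pics/{n}0.png',eyes.snapshot(n)); m=eyes.camera_model(n); print(n,m)
    E=np.array(m['extrinsics'])
    for l in ['small_dish','large_dish','square_dish','chamber_slide','open_dish','block_small_round','block_large_round','block_square','block_long']:
        r=finder.pinpoint(l,n)
        print(l,[(round(d['confidence'],2),(E@np.r_[d['location'],1])[:3].round(0).tolist()) for d in r])
print(robot.observe()['time'])
E
```

```text
pics
0.0 [ 244.95642903 -601.52137349  244.2133497 ] [-3.08118308e+00 -6.03434248e-01  7.20566792e-04] 85.65783231711578
top {'fx': 404.3393712826862, 'fy': 404.3393712826862, 'cx': 281.1531514378379, 'cy': 203.75499896858742, 'extrinsics': array([[ 1.25527193e-02,  9.93389358e-01, -1.14105273e-01,
         3.32587049e+02],
       [-9.99919822e-01,  1.26609668e-02,  2.23975450e-04,
         1.37457280e+01],
       [ 1.66717790e-03,  1.14093313e-01,  9.93468639e-01,
         1.20194947e+03],
       [ 0.00000000e+00,  0.00000000e+00,  0.00000000e+00,
         1.00000000e+00]])}
small_dish [(0.68, [417.0, 265.0, -2.0]), (0.44, [342.0, 306.0, -2.0]), (0.44, [257.0, 306.0, 3.0])]
large_dish [(0.82, [472.0, -12.0, -1.0])]
square_dish [(0.75, [427.0, 170.0, -3.0]), (0.35, [621.0, -132.0, -2.0])]
chamber_slide [(0.57, [344.0, -294.0, -4.0])]
open_dish [(0.87, [430.0, -156.0, 1.0])]
block_small_round [(0.83, [526.0, -401.0, 1.0])]
block_large_round [(0.74, [537.0, 388.0, -1.0])]
block_square [(0.64, [624.0, 136.0, -0.0]), (0.18, [623.0, -134.0, -2.0])]
block_long [(0.82, [623.0, -131.0, -1.0]
[... 257 characters left out ...]
9065402e-01,
         2.66095268e+02],
       [-1.09826260e-02,  7.15755351e-01,  6.98264749e-01,
         8.00137798e+02],
       [ 0.00000000e+00,  0.00000000e+00,  0.00000000e+00,
         1.00000000e+00]])}
small_dish [(0.72, [418.0, 269.0, -1.0]), (0.55, [343.0, 311.0, -1.0]), (0.53, [255.0, 313.0, 0.0])]
large_dish [(0.65, [468.0, -9.0, -1.0]), (0.32, [431.0, -149.0, -5.0])]
square_dish [(0.98, [424.0, 171.0, 5.0])]
chamber_slide [(0.57, [343.0, -294.0, 4.0])]
open_dish [(0.73, [431.0, -151.0, -6.0])]
block_small_round [(0.65, [522.0, -400.0, 3.0])]
block_large_round [(0.82, [539.0, 391.0, -0.0])]
block_square [(0.79, [627.0, 136.0, -4.0])]
block_long [(0.97, [626.0, -129.0, 0.0])]
1.0
```

View pics/top0.png

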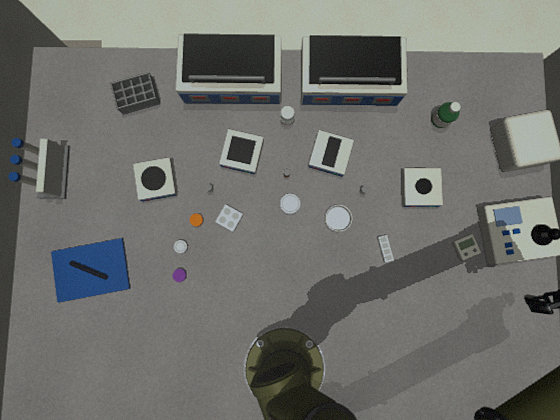

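View pics/scene0.png

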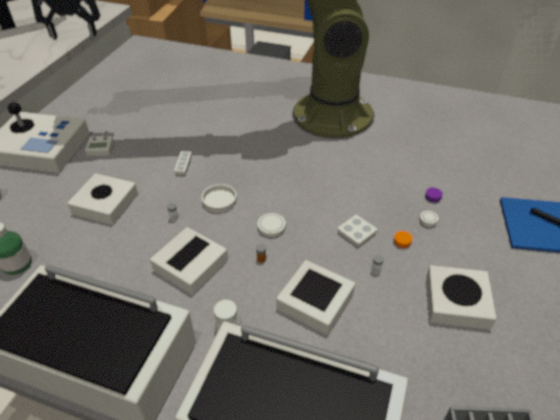

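Look-alikes for the small dish (top view): orange (196,220), white (180,246), purple (180,275). I choose the white one. The open dish (338,218) resembles the large dish (290,204), and the square and long blocks resemble each other.

```bash
cat > h.py <<'E'
from bench import robot, eyes, ticket, finder
import cv2,numpy as np
from scipy.spatial.transform import Rotation as R
def ray(m,uv,z):
    E=np.array(m['extrinsics']);uv=np.atleast_2d(uv).astype(float)
    d=np.c_[(uv[:,0]-m['cx'])/m['fx'],-(uv[:,1]-m['cy'])/m['fy'],-np.ones(len(uv))]@E[:3,:3].T
    o=E[:3,3]; return o+d*((z-o[2])/d[:,2])[:,None]
def proj(m,P):
    E=np.array(m['extrinsics']);c=(np.atleast_2d(P)-E[:3,3])@E[:3,:3]
    return np.c_[m['cx']-m['fx']*c[:,0]/c[:,2],m['cy']+m['fy']*c[:,1]/c[:,2]]
def blob(img,m,c,z,lo,hi,rad,sc=4.):
    """rectify plane z round c (world), threshold brightness lo..hi, take blob nearest the middle; returns centre, size, angle(deg)"""
    n=int(rad*sc*2); 
    W=np.array([[c[0]-rad,c[1]-rad,z],[c[0]+rad,c[1]-rad,z],[c[0]+rad,c[1]+rad,z],[c[0]-rad,c[1]+rad,z]])
    H=cv2.getPerspectiveTransform(proj(m,W).astype(np.float32),np.float32([[0,0],[n,0],[n,n],[0,n]]))
    q=cv2.warpPerspective(img,H,(n,n),flags=cv2.INTER_CUBIC)
    g=q.min(2) if lo>0 else q.max(2)
    b=((g>=lo)&(g<=hi)).astype(np.uint8)
    b=cv2.morphologyEx(b,cv2.MORPH_OPEN,np.ones((9,9)))
    cs,_=cv2.findContours(b,cv2.RETR_EXTERNAL,cv2.CHAIN_APPROX_NONE)
    cs=[k for k in cs if cv2.contourArea(k)>100*sc*sc]
    if not cs: return None,q
    k=min(cs,key=lambda k:np.linalg.norm(np.mean(k[:,0],0)-n/2))
    r=cv2.minAreaRect(k); M=cv2.moments(k)
    cv2.drawContours(q,[k],-1,(0,0,255),1)
    f=lambda p:(np.array(p)/sc-rad+np.array(c[:2])).round(1).tolist()
    return dict(rect=f(r[0]),mom=f((M['m10']/M['m00'],M['m01']/M['m00'])),size=(np.array(r[1])/sc).round(1).tolist(),ang=round(r[2],1)),q
V=dict(small=(342,307),large=(470,-10),square=(426,170),slide=(344,-294))
B=dict(small=(524,-400),large=(538,389),square=(625,136),slide=(624,-130))
E
python3 - <<'E'
from h import *
tiles=[]
for n in ['top','scene']:
    im=cv2.imread(f'pics/{n}0.png');m=eyes.camera_model(n);row=[]
    for k,c in V.items():
        r,q=blob(im,m,c,16,150,255,50);row.append(cv2.resize(q,(190,190)));print(n,k,r)
    row2=[]
    for k,c in B.items():
        r,q=blob(im,m,c,40,0,60,70);row2.append(cv2.resize(q,(190,190)));print(n,'pad',k,r)
    tiles+=[np.hstack(row),np.hstack(row2)]
cv2.imwrite('pics/t1.png',np.vstack(tiles)[:,:])
m=eyes.camera_model('wrist');s=robot.observe()
T=np.eye(4);T[:3,:3]=R.from_rotvec(s['eef_rot']).as_matrix();T[:3,3]=s['position'];print(T.round(3))
print((np.linalg.inv(T)@m['extrinsics']).round(3),m['fx'],m['cx'],m['cy'])
E
```

```text
top small {'rect': [340.4, 307.6], 'mom': [340.6, 307.5], 'size': [37.1, 36.1], 'ang': 66.8}
top large {'rect': [471.1, -12.5], 'mom': [471.0, -11.9], 'size': [58.1, 57.8], 'ang': 88.1}
top square {'rect': [426.2, 167.7], 'mom': [426.2, 167.8], 'size': [60.0, 59.7], 'ang': 61.5}
top slide {'rect': [341.8, -293.4], 'mom': [340.0, -294.4], 'size': [76.4, 26.1], 'ang': 14.6}
top pad small {'rect': [523.9, -398.9], 'mom': [523.7, -399.0], 'size': [46.8, 44.8], 'ang': 90.0}
top pad large {'rect': [537.4, 388.2], 'mom': [537.1, 387.8], 'size': [69.0, 67.8], 'ang': 90.0}
top pad square {'rect': [624.2, 134.3], 'mom': [624.4, 134.4], 'size': [69.9, 70.8], 'ang': 77.7}
top pad slide {'rect': [622.5, -131.0], 'mom': [622.8, -131.1], 'size': [36.3, 86.4], 'ang': 74.2}
scene small {'rect': [337.8, 309.7], 'mom': [337.7, 309.5], 'size': [40.9, 39.8], 'ang': 18.4}
scene large {'rect': [468.2, -10.9], 'mom': [468.3, -10.6], 'size': [62.2, 64.0], 'ang': 90.0}
scene square {'rect': [423.0, 168.7], 'mom': [423.2, 168.8], 'size': [65.0, 64.8], 'ang': 61.8}
scene slide {'rect': [341.3, -292.6], 'mom': [
[... 247 characters left out ...]
.0}
scene pad square {'rect': [625.9, 136.5], 'mom': [625.9, 136.5], 'size': [67.2, 67.6], 'ang': 77.7}
scene pad slide {'rect': [624.3, -129.1], 'mom': [624.4, -129.2], 'size': [33.8, 83.4], 'ang': 74.1}
[[ 9.26000e-01  3.77000e-01 -0.00000e+00  2.45170e+02]
 [ 3.77000e-01 -9.26000e-01 -0.00000e+00 -6.02013e+02]
 [-0.00000e+00  0.00000e+00 -1.00000e+00  2.45356e+02]
 [ 0.00000e+00  0.00000e+00  0.00000e+00  1.00000e+00]]
[[-1.00000e-03  9.54000e-01  2.99000e-01  7.63940e+01]
 [ 1.00000e+00  1.00000e-03 -1.00000e-03 -7.18000e-01]
 [-1.00000e-03  2.99000e-01 -9.54000e-01 -1.28918e+02]
 [ 0.00000e+00  0.00000e+00  0.00000e+00  1.00000e+00]] 362.633220860916 281.3642984116231 208.01901062248376
```

Run:
```python
import cv2; a=cv2.imread('pics/t1.png');print(a.shape);cv2.imwrite('pics/t1.png',cv2.resize(a,(600,600)))
```

```text
(760, 760, 3)
```

View pics/t1.png

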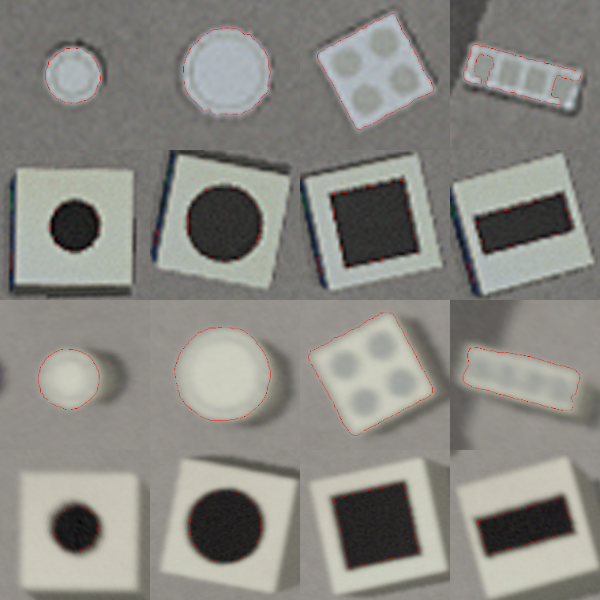

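Top: white small dish is the middle tile and circled correctly; square, slide and large dish and all four pads fit their given sizes; the two cameras agree within ~2.5 mm. First I turn the tool so its axes line up with the world axes (x_tool = +y, y_tool = +x), then move to a viewing point between the pads.

Request:
{"op": "step_arm", "data": {
  "rows": [
    {"offset": [0,0,0],"spin": -8.49},
    {"offset": [0,0,0],"spin": -8.49},
    {"offset": [0,0,0],"spin": -8.49},
    {"offset": [0,0,0],"spin": -8.49},
    {"offset": [0,0,0],"spin": -8.49},
    {"offset": [0,0,0],"spin": -8.49},
    {"offset": [0,0,0],"spin": -8.49},
    {"offset": [0,0,0],"spin": -8.49},
    {"offset": [0.035,0.034,0],"spin": 0},
    {"offset": [0.035,0.034,0],"spin": 0},
    {"offset": [0.035,0.034,0],"spin": 0},
    {"offset": [0.035,0.034,0],"spin": 0},
    {"offset": [0.035,0.034,0],"spin": 0},
    {"offset": [0.035,0.034,0],"spin": 0},
    {"offset": [0,0,0],"spin": 0},
    {"offset": [0,0,0],"spin": 0}
  ],
  "grip": 0.055
}}

```text
time: 2.6
position: [450.1, -390.3, 245.5]
eef_rot: [2.215, 2.227, -0.0]
contact_force: [-0.2, -1.1, 0.1]
finger_gap: 54.9
```

```bash
cat >> h.py <<'E'
def wr(name,items):
    m=eyes.camera_model('wrist');im=eyes.snapshot('wrist');cv2.imwrite(f'pics/{name}.png',im)
    s=robot.observe();print('t',s['time'],s['position'].round(1),'psi',round(np.degrees(2*np.arctan2(s['eef_rot'][1],s['eef_rot'][0])),2))
    for kind,k in items:
        c=V[k] if kind=='v' else B[k]
        r,q=blob(im,m,c,16,150,255,50) if kind=='v' else blob(im,m,c,40,0,60,70)
        cv2.imwrite(f'pics/{name}_{kind}{k}.png',q); print(kind,k,r)
E
python3 - <<'E'
from h import *
wr('w1',[('p','small'),('v','slide')])
E
```

```text
t 2.65 [ 448.6 -392.1  245.4] psi 90.1
p small {'rect': [524.0, -399.4], 'mom': [523.9, -399.5], 'size': [46.8, 47.0], 'ang': 90.0}
v slide {'rect': [341.5, -291.8], 'mom': [338.4, -293.4], 'size': [77.7, 27.5], 'ang': 14.7}
```

View pics/w1.png

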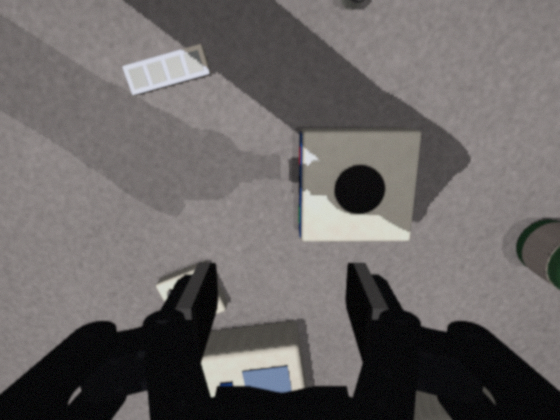

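Request:
{"op": "step_arm", "data": {
  "rows": [
    {"offset": [0.039,0.015,0],"spin": 0},
    {"offset": [0.039,0.015,0],"spin": 0},
    {"offset": [0.039,0.015,0],"spin": 0},
    {"offset": [0.039,0.015,0],"spin": 0},
    {"offset": [0.039,0.015,0],"spin": 0},
    {"offset": [0.039,0.015,0],"spin": 0},
    {"offset": [0.039,0.015,0],"spin": 0},
    {"offset": [0.039,0.015,0],"spin": 0},
    {"offset": [0.039,0.015,0],"spin": 0},
    {"offset": [0.039,0.015,0],"spin": 0},
    {"offset": [0,0,0],"spin": 0},
    {"offset": [0,0,0],"spin": 0}
  ]
}}

```text
time: 3.85
position: [598.4, -2.4, 245.0]
eef_rot: [2.22, 2.223, -0.001]
contact_force: [-0.1, -0.2, -0.1]
finger_gap: 55.0
```

The wrist view shows the small round pad at (360,189), the slide at (167,70) and the fingers at the bottom; this matches the maps.

Run:
```python
from h import *
wr('w2',[('p','slide'),('p','square'),('v','large')])
```

```text
t 3.9 [598.3  -4.  244.9] psi 89.92
p slide {'rect': [636.0, -144.6], 'mom': [646.4, -135.0], 'size': [110.8, 115.5], 'ang': 90.0}
p square {'rect': [624.9, 149.9], 'mom': [625.1, 161.5], 'size': [111.8, 139.8], 'ang': 90.0}
v large {'rect': [467.9, 7.0], 'mom': [468.1, 5.4], 'size': [57.4, 24.6], 'ang': 9.8}
```

Request:
{"op": "step_arm", "data": {
  "rows": [
    {"offset": [0.039,-0.0325,0],"spin": 0},
    {"offset": [0.039,-0.0325,0],"spin": 0},
    {"offset": [0.039,-0.0325,0],"spin": 0},
    {"offset": [0.039,-0.0325,0],"spin": 0},
    {"offset": [0.039,-0.0325,0],"spin": 0},
    {"offset": [0.039,-0.0325,0],"spin": 0},
    {"offset": [0.039,-0.0325,0],"spin": 0},
    {"offset": [0.039,-0.0325,0],"spin": 0},
    {"offset": [0,0,0.04],"spin": 0},
    {"offset": [0,0,0.04],"spin": 0},
    {"offset": [0,0,0],"spin": 0},
    {"offset": [0,0,0],"spin": 0}
  ]
}}

```text
time: 5.1
position: [342.8, 304.0, 165.7]
eef_rot: [-2.223, -2.219, 0.001]
contact_force: [0.8, -0.2, 1.0]
finger_gap: 55.0
```

Run:
```python
from h import *
wr('w3',[('v','small'),('v','square'),('p','large')])
```

```text
t 5.15 [343.5 304.8 166.8] psi 89.91
v small {'rect': [335.5, 315.9], 'mom': [336.2, 317.7], 'size': [38.5, 20.3], 'ang': 37.7}
v square {'rect': [398.7, 157.4], 'mom': [401.9, 158.6], 'size': [26.1, 44.4], 'ang': 17.3}
p large {'rect': [537.9, 388.9], 'mom': [556.6, 396.7], 'size': [139.8, 139.8], 'ang': 90.0}
```

View pics/w3.png

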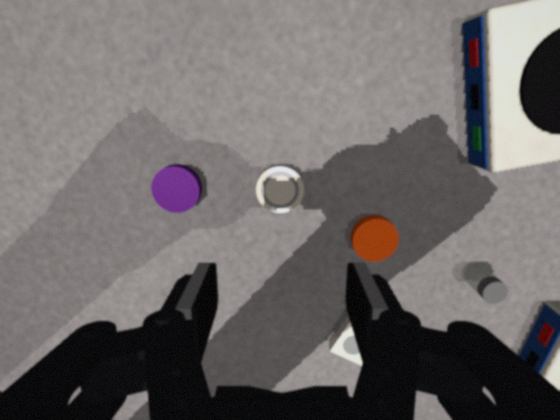

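White dish at (280,189), between purple (177,188) and orange (375,239), with arm shadows partly over it. I measure the centre from its rim with a Hough circle.

Run:
```python
from h import *
m=eyes.camera_model('wrist');im=cv2.imread('pics/w3.png')
g=cv2.resize(im[140:240,230:330],None,fx=4,fy=4,interpolation=cv2.INTER_CUBIC).max(2)
c=cv2.HoughCircles(g,cv2.HOUGH_GRADIENT,2,400,param1=120,param2=30,minRadius=75,maxRadius=115)
print(c)
u=c[0,0]; uv=(u[:2]+.5)/4-.5+[230,140]; print(uv,u[2]/4, ray(m,uv,16)); 
print('expected r px',proj(m,[[340,308,16],[359,308,16],[340,327,16]]))
for l in ['small_dish']:
  E=m['extrinsics']
  print([(round(d['confidence'],2),(E@np.r_[d['location'],1])[:3].round(0).tolist()) for d in finder.pinpoint(l,'wrist')])
# finger tip pixels -> tool frame guess
s=robot.observe();p=s['position']
for ahead in (0,5,14,20):
  print(ahead,proj(m,[[p[0]-27.5,p[1],p[2]-ahead],[p[0]+27.5,p[1],p[2]-ahead]]).round(0).tolist())
```

```text
[[[201.  201.   97.2]]]
[279.875 189.875] 24.3 [[342.26636429 309.31852116  16.        ]]
expected r px [[277.03763604 191.48774412]
 [300.88137134 191.41448724]
 [276.88087147 167.94359969]]
[(0.98, [419.0, 265.0, 2.0]), (0.77, [340.0, 311.0, 3.0]), (0.76, [258.0, 307.0, 3.0])]
0 [[214.0, 294.0], [351.0, 294.0]]
5 [[216.0, 288.0], [349.0, 287.0]]
14 [[220.0, 277.0], [345.0, 277.0]]
20 [[222.0, 271.0], [343.0, 271.0]]
```

```bash
cat >> h.py <<'E'
OFF=np.array([[-.001,.954,.299,76.394],[1,.001,-.001,-.718],[-.001,.299,-.954,-128.918],[0,0,0,1]])
def tcp():
    T=np.array(eyes.camera_model('wrist')['extrinsics'])@np.linalg.inv(OFF);s=robot.observe()
    psi=np.degrees(np.arctan2(T[1,0],T[0,0]))
    print('t',round(s['time'],2),'cam-tcp',T[:3,3].round(1),'psi',psi.round(2),'read',s['position'].round(1),'gap',round(s['finger_gap'],1),'F',s['contact_force'].round(1),'q',np.round(s['joint_positions'],2))
    return T,psi
def go(x,y,z=None,psi=None):
    T,p=tcp(); d=np.array([x-T[0,3],y-T[1,3],(z-T[2,3]) if z is not None else 0]); print('tool offset mm',(T[:3,:3].T@d).round(1), 'spin', None if psi is None else round((p-psi+90)%180-90,1))
E
python3 -c "
from h import *
go(340.5,309,20)"
```

```text
t 5.2 cam-tcp [344.1 305.8 167.2] psi 89.89 read [343.7 305.3 167.2] gap 55.0 F [-0.2 -0.6 -0.2] q [ 0.25  0.   -1.02  1.98  0.    1.16 -0.77]
tool offset mm [  3.   -3.8 147.2] spin None
```

Request:
{"op": "step_arm", "data": {
  "rows": [
    {"offset": [0.003,-0.004,0.035],"spin": 0},
    {"offset": [0,0,0.035],"spin": 0},
    {"offset": [0,0,0.035],"spin": 0},
    {"offset": [0,0,0.02],"spin": 0},
    {"offset": [0,0,0.01],"spin": 0},
    {"offset": [0,0,0.006],"spin": 0},
    {"offset": [0,0,0.005],"spin": 0},
    {"offset": [0,0,0],"spin": 0},
    {"offset": [0,0,0],"spin": 0}
  ]
}}

```text
time: 6.1
position: [338.5, 308.8, 20.1]
eef_rot: [2.22, 2.222, 0.002]
contact_force: [-0.1, -0.1, 1.2]
finger_gap: 55.1
```

```bash
python3 -c "
from h import *
go(340.5,309,20)
cv2.imwrite('pics/w4.png',eyes.snapshot('wrist'))"
```

```text
t 6.1 cam-tcp [338.9 309.3  20.1] psi 90.03 read [338.5 308.8  20.1] gap 55.1 F [-0.1 -0.1  1.2] q [ 0.09  0.3  -0.96  2.11  0.32  0.88 -1.06]
tool offset mm [-0.3  1.6  0.1] spin None
```

View pics/w4.png

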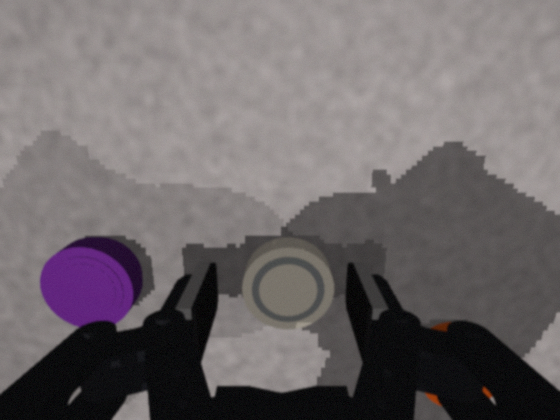

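The dish centre is at (288,282), with the finger midpoint near (282,288): about 2 mm off in both axes. I correct this and close.

Request:
{"op": "step_arm", "data": {
  "rows": [
    {"offset": [0.002,0.002,0],"spin": 0},
    {"offset": [0,0,0],"spin": 0},
    {"offset": [0,0,0],"spin": 0},
    {"offset": [0,0,0],"spin": 0},
    {"offset": [0,0,0],"spin": 0},
    {"offset": [0,0,0],"spin": 0},
    {"offset": [0,0,0],"spin": 0}
  ],
  "grip": 0.02,
  "force": 35
}}

```text
time: 6.85
position: [340.6, 310.9, 20.1]
eef_rot: [2.219, 2.222, 0.002]
contact_force: [-0.1, -1.1, 5.1]
finger_gap: 36.4
```

```bash
python3 -c "
from h import *
tcp()"
```

```text
t 6.85 cam-tcp [341.1 311.4  20.1] psi 90.04 read [340.6 310.9  20.1] gap 36.4 F [-0.1 -1.1  5.1] q [ 0.09  0.31 -0.96  2.11  0.33  0.88 -1.06]
```

Request:
{"op": "step_arm", "data": {
  "rows": [
    {"offset": [0,0,-0.005],"spin": 0},
    {"offset": [0,0,-0.015],"spin": 0},
    {"offset": [0,0,-0.03],"spin": 0},
    {"offset": [0,0,-0.04],"spin": 0},
    {"offset": [0,0,-0.04],"spin": 0},
    {"offset": [0,0,-0.02],"spin": 0},
    {"offset": [0,0,0],"spin": 0}
  ]
}}

```text
time: 7.55
position: [341.5, 311.9, 172.4]
eef_rot: [2.218, 2.22, 0.009]
contact_force: [1.6, -0.1, -0.2]
finger_gap: 36.0
```

```bash
python3 -c "
from h import *
go(450,0)
cv2.imwrite('pics/w5.png',eyes.snapshot('wrist'))"
```

```text
t 7.55 cam-tcp [341.9 312.3 172.4] psi 90.04 read [341.5 311.9 172.4] gap 36.0 F [ 1.6 -0.1 -0.2] q [ 0.28  0.   -1.07  1.97  0.01  1.17 -0.79]
tool offset mm [-312.5  107.8    0. ] spin None
```

View pics/w5.png

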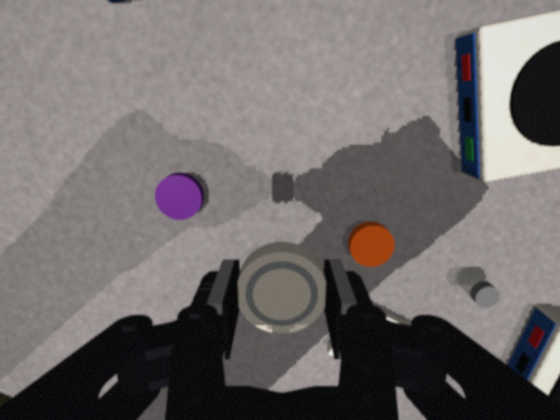

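The small dish is held level and centred between the fingers (282,287). I carry it to the small round pad at (524,-399).

Request:
{"op": "step_arm", "data": {
  "rows": [
    {"offset": [-0.018,0.015,0],"spin": 0},
    {"offset": [-0.036,0.03,0],"spin": 0},
    {"offset": [-0.036,0.03,0],"spin": 0},
    {"offset": [-0.036,0.03,0],"spin": 0},
    {"offset": [-0.036,0.03,0],"spin": 0},
    {"offset": [-0.036,0.03,0],"spin": 0},
    {"offset": [-0.04,0.017,0],"spin": 0},
    {"offset": [-0.045,0,0],"spin": 0},
    {"offset": [-0.045,0,0],"spin": 0},
    {"offset": [-0.045,0,0],"spin": 0},
    {"offset": [-0.045,0,0],"spin": 0},
    {"offset": [-0.045,0,0],"spin": 0},
    {"offset": [-0.045,0,0],"spin": 0},
    {"offset": [-0.045,0,0],"spin": 0},
    {"offset": [-0.045,0,0],"spin": 0},
    {"offset": [-0.045,0,0],"spin": 0},
    {"offset": [-0.045,0,0],"spin": 0},
    {"offset": [-0.02,0,0],"spin": 0},
    {"offset": [0,0,0],"spin": 0},
    {"offset": [0,0,0],"spin": 0}
  ]
}}

```text
time: 9.6
position: [522.3, -396.1, 167.0]
eef_rot: [-2.217, -2.22, -0.001]
contact_force: [0.3, 0.8, 0.3]
finger_gap: 36.3
```

```bash
python3 -c "
from h import *
go(524.2,-398.7,61)
wr('w6',[('p','small')])"
```

```text
t 9.6 cam-tcp [ 522.7 -395.6  166.9] psi 90.05 read [ 522.3 -396.1  167. ] gap 36.3 F [0.3 0.8 0.3] q [ 1.    0.43 -0.51  1.52  0.21  1.26  0.46]
tool offset mm [ -3.4   1.9 105.9] spin None
t 9.65 [ 522.9 -395.1  167.6] psi -269.81
p small {'rect': [525.0, -398.6], 'mom': [524.9, -398.7], 'size': [46.8, 46.0], 'ang': 90.0}
```

Request:
{"op": "step_arm", "data": {
  "rows": [
    {"offset": [-0.003,0.002,0.02],"spin": 0},
    {"offset": [0,0,0.03],"spin": 0},
    {"offset": [0,0,0.03],"spin": 0},
    {"offset": [0,0,0.015],"spin": 0},
    {"offset": [0,0,0.007],"spin": 0},
    {"offset": [0,0,0],"spin": 0},
    {"offset": [0,0,0],"spin": 0}
  ]
}}

```text
time: 10.35
position: [525.8, -400.5, 68.8]
eef_rot: [2.218, 2.222, 0.0]
contact_force: [0.5, -0.0, -0.1]
finger_gap: 36.1
```

```bash
python3 -c "
from h import *
go(524.5,-398.7,60)
cv2.imwrite('pics/w7.png',eyes.snapshot('wrist'));go(524.5,-398.7,60)"
```

```text
t 10.35 cam-tcp [ 526.3 -400.    68.8] psi 90.08 read [ 525.8 -400.5   68.8] gap 36.1 F [ 0.5 -0.  -0.1] q [ 0.98  0.52 -0.48  1.6   0.26  1.09  0.43]
tool offset mm [ 1.3 -1.8  8.8] spin None
t 10.4 cam-tcp [ 526.3 -400.2   69. ] psi 90.06 read [ 525.9 -400.7   69.1] gap 36.2 F [ 0.  -0.5 -0.2] q [ 0.98  0.52 -0.48  1.6   0.26  1.09  0.43]
tool offset mm [ 1.6 -1.8  9. ] spin None
```

View pics/w7.png

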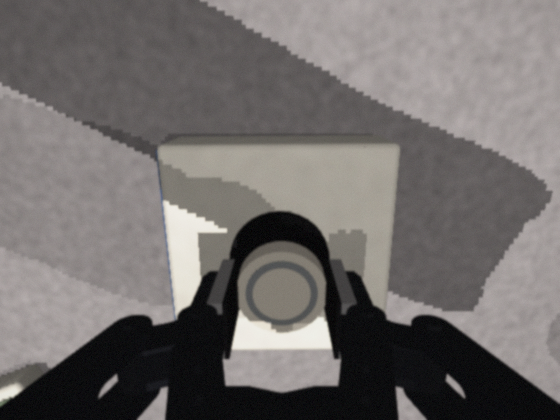

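Pad spans columns 231–329 with its top at row 212; dish is at (282,287). That is within about 1 mm of centre. I adjust slightly and lower it.

Request:
{"op": "step_arm", "data": {
  "rows": [
    {"offset": [0.0013,-0.0013,0.004],"spin": 0},
    {"offset": [0,0,0.003],"spin": 0},
    {"offset": [0,0,0.001],"spin": 0},
    {"offset": [0,0,0.0005],"spin": 0},
    {"offset": [0,0,0],"spin": 0},
    {"offset": [0,0,0],"spin": 0}
  ]
}}

```text
time: 11.0
position: [523.6, -399.1, 60.2]
eef_rot: [2.22, 2.223, -0.001]
contact_force: [-2.6, 2.1, 7.0]
finger_gap: 36.1
```

```bash
python3 -c "
from h import *
go(524.5,-398.7,60)"
```

```text
t 11.0 cam-tcp [ 524.  -398.7   60.2] psi 90.04 read [ 523.6 -399.1   60.2] gap 36.1 F [-2.6  2.1  7. ] q [ 0.98  0.53 -0.48  1.61  0.27  1.07  0.43]
tool offset mm [-0.   0.5  0.2] spin None
```

Request:
{"op": "step_arm", "data": {
  "rows": [
    {"offset": [0,0,0],"spin": 0},
    {"offset": [0,0,0],"spin": 0},
    {"offset": [0,0,0],"spin": 0},
    {"offset": [0,0,0],"spin": 0},
    {"offset": [0,0,-0.01],"spin": 0},
    {"offset": [0,0,-0.03],"spin": 0},
    {"offset": [0,0,-0.04],"spin": 0},
    {"offset": [0,0,-0.04],"spin": 0},
    {"offset": [0,0,0],"spin": 0},
    {"offset": [0,0,0],"spin": 0}
  ],
  "grip": 0.06
}}

```text
time: 12.0
position: [524.3, -399.4, 181.0]
eef_rot: [2.217, 2.221, 0.0]
contact_force: [0.7, 0.6, -1.3]
finger_gap: 59.8
```

```bash
python3 -c "
from h import *
go(470,-11)
wr('w8',[])
im=cv2.imread('pics/w8.png');m=eyes.camera_model('wrist')
r,q=blob(im,m,(524,-398),36,140,255,75);print(r)
r2,q2=blob(im,m,(524,-398),40,0,60,75)
r3,q3=blob(im,m,(524,-398),56,120,255,30);print(r2,r3)
cv2.imwrite('pics/w8c.png',np.hstack([cv2.resize(q2,(400,400)),cv2.resize(q3,(400,400))]))"
```

```text
t 12.0 cam-tcp [ 524.7 -398.9  181. ] psi 90.05 read [ 524.3 -399.4  181. ] gap 59.8 F [ 0.7  0.6 -1.3] q [ 1.    0.42 -0.51  1.5   0.21  1.28  0.47]
tool offset mm [388.1 -54.3  -1. ] spin None
t 12.05 [ 523.4 -399.   179.2] psi 90.08
{'rect': [523.2, -402.2], 'mom': [508.1, -418.3], 'size': [107.8, 101.6], 'ang': 0.3}
{'rect': [525.5, -389.0], 'mom': [526.7, -385.6], 'size': [29.5, 46.1], 'ang': 77.2} {'rect': [523.9, -398.1], 'mom': [523.3, -403.7], 'size': [59.8, 59.8], 'ang': 90.0}
```

View pics/w8c.png

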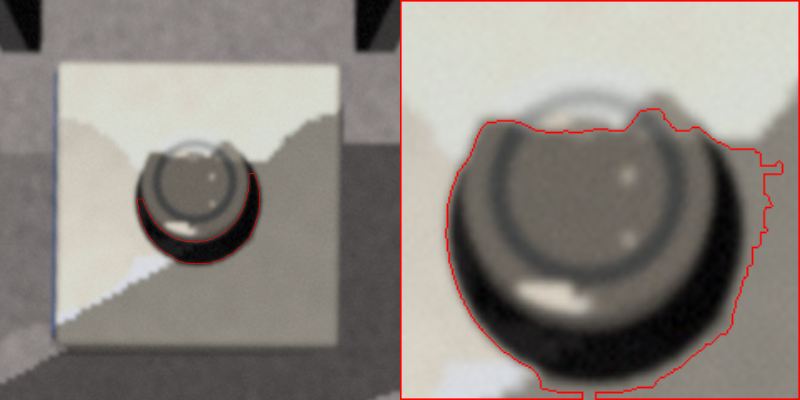

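Dish sits inside the pad with black all round; measured offset about (-1,-2) mm, which is within parallax error and will be checked from the top camera later. Now the large dish.

Request:
{"op": "step_arm", "data": {
  "rows": [
    {"offset": [0.02,-0.003,0],"spin": 0},
    {"offset": [0.043,-0.006,0],"spin": 0},
    {"offset": [0.043,-0.006,0],"spin": 0},
    {"offset": [0.043,-0.006,0],"spin": 0},
    {"offset": [0.043,-0.006,0],"spin": 0},
    {"offset": [0.043,-0.006,0],"spin": 0},
    {"offset": [0.043,-0.006,0],"spin": 0},
    {"offset": [0.043,-0.006,0],"spin": 0},
    {"offset": [0.043,-0.006,0.02],"spin": 0},
    {"offset": [0.023,-0.003,0.03],"spin": 0},
    {"offset": [0,0,0.03],"spin": 0},
    {"offset": [0,0,0],"spin": 0},
    {"offset": [0,0,0],"spin": 0}
  ],
  "grip": 0.082
}}

```text
time: 13.35
position: [468.2, -12.4, 98.3]
eef_rot: [-2.219, -2.221, 0.002]
contact_force: [0.6, -0.5, -0.1]
finger_gap: 82.3
```

```bash
python3 -c "
from h import *
go(470,-11,12)
wr('w9',[('v','large')])
print(proj(eyes.camera_model('wrist'),[[470,-11,16],[500,-11,16]]))"
```

```text
t 13.35 cam-tcp [468.6 -11.9  98.3] psi 90.03 read [468.2 -12.4  98.3] gap 82.3 F [ 0.6 -0.5 -0.1] q [ 0.72  0.13 -0.78  2.03  0.1   1.02 -0.11]
tool offset mm [ 0.8  1.7 86.3] spin None
t 13.4 [469.3 -12.6  99.3] psi -269.98
v large None
[[282.88302488 221.46980639]
 [331.237689   221.43097083]]
```

View pics/w9.png

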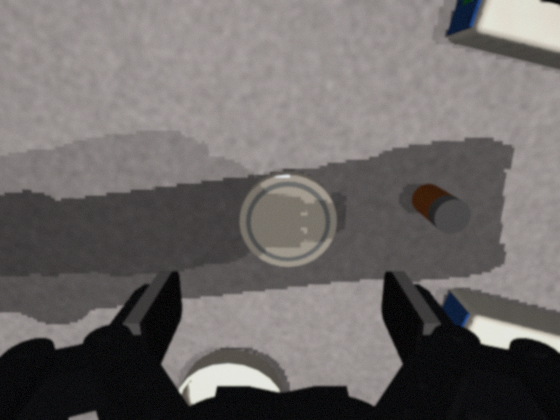

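The large dish is at (288,220), in shadow and about 3 mm from the finger midline; the vial at (440,205) is clear of the fingers. I descend and grip.

Request:
{"op": "step_arm", "data": {
  "rows": [
    {"offset": [0.002,0.003,0.03],"spin": 0},
    {"offset": [0,0,0.03],"spin": 0},
    {"offset": [0,0,0.015],"spin": 0},
    {"offset": [0,0,0.007],"spin": 0},
    {"offset": [0,0,0.004],"spin": 0},
    {"offset": [0,0,0],"spin": 0},
    {"offset": [0,0,0],"spin": 0}
  ]
}}

```text
time: 14.1
position: [472.9, -10.3, 13.8]
eef_rot: [2.219, 2.222, 0.001]
contact_force: [-0.1, 0.0, -0.4]
finger_gap: 82.0
```

```bash
python3 -c "
from h import *
go(472,-10.5,12)"
```

```text
t 14.1 cam-tcp [473.3  -9.8  13.8] psi 90.04 read [472.9 -10.3  13.8] gap 82.0 F [-0.1  0.  -0.4] q [ 0.65  0.29 -0.74  2.09  0.26  0.85 -0.24]
tool offset mm [-0.7 -1.3  1.8] spin None
```

Request:
{"op": "step_arm", "data": {
  "rows": [
    {"offset": [0,0,0],"spin": 0},
    {"offset": [0,0,0],"spin": 0},
    {"offset": [0,0,0],"spin": 0},
    {"offset": [0,0,0],"spin": 0},
    {"offset": [0,0,0],"spin": 0},
    {"offset": [0,0,0],"spin": 0},
    {"offset": [0,0,0],"spin": 0}
  ],
  "grip": 0.045,
  "force": 35
}}

```text
time: 14.8
position: [472.6, -10.2, 13.8]
eef_rot: [2.219, 2.222, 0.0]
contact_force: [-2.4, -0.3, 6.0]
finger_gap: 58.4
```

```bash
python3 -c "
from h import *
tcp()"
```

```text
t 14.8 cam-tcp [473.1  -9.7  13.8] psi 90.04 read [472.6 -10.2  13.8] gap 58.4 F [-2.4 -0.3  6. ] q [ 0.65  0.29 -0.74  2.09  0.26  0.85 -0.24]
```

Request:
{"op": "step_arm", "data": {
  "rows": [
    {"offset": [0,0,-0.005],"spin": 0},
    {"offset": [0,0,-0.02],"spin": 0},
    {"offset": [0,0,-0.04],"spin": 0},
    {"offset": [0,0,-0.04],"spin": 0},
    {"offset": [0,0,-0.025],"spin": 0},
    {"offset": [0.02,0.003,0],"spin": 0},
    {"offset": [0.04,0.007,0],"spin": 0},
    {"offset": [0.04,0.007,0],"spin": 0},
    {"offset": [0.04,0.007,0],"spin": 0},
    {"offset": [0.04,0.007,0],"spin": 0},
    {"offset": [0.04,0.007,0],"spin": 0},
    {"offset": [0.04,0.007,0],"spin": 0},
    {"offset": [0.04,0.006,0],"spin": 0},
    {"offset": [0.04,0.006,0],"spin": 0},
    {"offset": [0.036,0.006,0],"spin": 0},
    {"offset": [0.02,0.003,0],"spin": 0},
    {"offset": [0,0,0],"spin": 0},
    {"offset": [0,0,0],"spin": 0}
  ]
}}

```text
time: 16.6
position: [537.0, 385.9, 142.5]
eef_rot: [2.219, 2.224, -0.002]
contact_force: [0.2, -0.4, -0.2]
finger_gap: 59.0
```

```bash
python3 -c "
from h import *
go(537.8,389,64)
cv2.imwrite('pics/w10.png',eyes.snapshot('wrist'))"
```

```text
t 16.6 cam-tcp [537.4 386.4 142.5] psi 90.1 read [537.  385.9 142.5] gap 59.0 F [ 0.2 -0.4 -0.2] q [-0.03  0.56 -0.87  1.52  0.44  1.27 -0.96]
tool offset mm [ 2.7  0.5 78.5] spin None
```

View pics/w10.png

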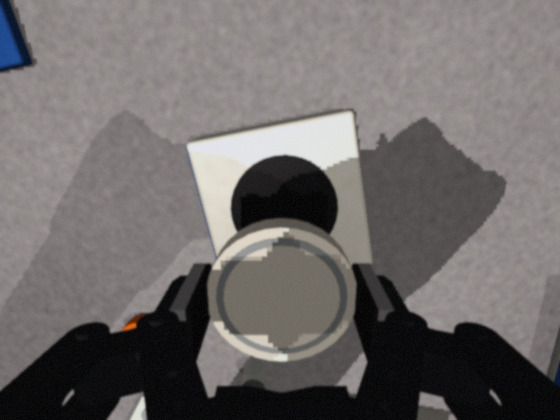

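```bash
cat >> h.py <<'E'
def rel(name,pads,lids,zl):
    m=eyes.camera_model('wrist');T,_=tcp()
    for z,P in ((40,pads),(T[2,3]+zl,lids)):
        w=ray(m,P,z); print(z,w.round(1).tolist(),'tool',((w-T[:3,3])@T[:3,:3]).round(1).tolist())
E
python3 - <<'E'
from h import *
im=cv2.imread('pics/w10.png');m=eyes.camera_model('wrist');T,_=tcp()
# circle fits: project model circles
for uv,z in (((284.5,206),40),((231,206),40),((338,206),40),((284.5,154),40)):
    print(z,ray(m,uv,z).round(1))
for uv in ((282,219),(282,362),(209,290),(355,290)):
    print('lid',ray(m,uv,T[2,3]+2.2).round(1))
E
```

```text
t 16.65 cam-tcp [537.9 385.4 142.5] psi 90.01 read [537.5 384.9 142.5] gap 58.5 F [-0.   0.  -0.7] q [-0.03  0.56 -0.87  1.52  0.44  1.27 -0.96]
40 [[539.4 390.5  40. ]]
40 [[503.7 390.5  40. ]]
40 [[575.1 390.5  40. ]]
40 [[539.3 425.3  40. ]]
lid [[537.6 417.8 144.7]]
lid [[537.6 353.8 144.7]]
lid [[508.8 388.2 144.7]]
lid [[566.4 388.2 144.7]]
```

Request:
{"op": "step_arm", "data": {
  "rows": [
    {"offset": [0.0035,0.001,0.02],"spin": 0},
    {"offset": [0,0,0.03],"spin": 0},
    {"offset": [0,0,0.02],"spin": 0},
    {"offset": [0,0,0.01],"spin": 0},
    {"offset": [0,0,0.004],"spin": 0},
    {"offset": [0,0,0],"spin": 0},
    {"offset": [0,0,0],"spin": 0}
  ]
}}

```text
time: 17.35
position: [539.0, 389.9, 59.8]
eef_rot: [2.22, 2.222, 0.003]
contact_force: [0.6, 0.0, -0.7]
finger_gap: 58.9
```

```bash
python3 -c "
from h import *
go(538.5,389.2,54)
im=eyes.snapshot('wrist');cv2.imwrite('pics/w11.png',im);m=eyes.camera_model('wrist')
g=im.max(2)
# pad vertical scan & block
for r in (225,232,240,250): 
  b=np.where(g[r,180:400]<55)[0]+180; print(r,b.min() if len(b) else None,b.max() if len(b) else None)
b=np.where(g[150:300,282]<55)[0]+150;print(b.min(),b.max(),ray(m,[[282,b.min()]],40))
"
```

```text
t 17.35 cam-tcp [539.4 390.4  59.8] psi 90.03 read [539.  389.9  59.8] gap 58.9 F [ 0.6  0.  -0.7] q [-0.07  0.64 -0.82  1.58  0.51  1.14 -1.  ]
tool offset mm [-1.2 -0.9  5.8] spin None
225 218 344
232 213 348
240 209 352
250 204 356
195 218 [[539.1129484  426.05357947  40.        ]]
```

Request:
{"op": "step_arm", "data": {
  "rows": [
    {"offset": [0,-0.0005,0.003],"spin": 0},
    {"offset": [0,0,0.002],"spin": 0},
    {"offset": [0,0,0.001],"spin": 0},
    {"offset": [0,0,0],"spin": 0},
    {"offset": [0,0,0],"spin": 0}
  ]
}}

```text
time: 17.9
position: [538.1, 389.7, 54.0]
eef_rot: [2.219, 2.223, 0.001]
contact_force: [-1.2, -2.5, 4.4]
finger_gap: 58.0
```

```bash
python3 -c "
from h import *
go(539,390,54)"
```

```text
t 17.9 cam-tcp [538.5 390.2  53.9] psi 90.05 read [538.1 389.7  54. ] gap 58.0 F [-1.2 -2.5  4.4] q [-0.07  0.65 -0.82  1.59  0.51  1.13 -1.01]
tool offset mm [-0.2  0.5 -0.1] spin None
```

Request:
{"op": "step_arm", "data": {
  "rows": [
    {"offset": [0,0,0],"spin": 0},
    {"offset": [0,0,0],"spin": 0},
    {"offset": [0,0,0],"spin": 0},
    {"offset": [0,0,0],"spin": 0},
    {"offset": [0,0,-0.01],"spin": 0},
    {"offset": [0,0,-0.03],"spin": 0},
    {"offset": [0,0,-0.04],"spin": 0},
    {"offset": [0,0,-0.04],"spin": 0},
    {"offset": [0,0,0],"spin": 0},
    {"offset": [0,0,0],"spin": 0}
  ],
  "grip": 0.082
}}

```text
time: 18.9
position: [538.3, 390.1, 174.6]
eef_rot: [2.219, 2.222, 0.004]
contact_force: [0.3, -0.1, -1.3]
finger_gap: 82.2
```

```bash
python3 -c "
from h import *
cv2.imwrite('pics/w12.png',eyes.snapshot('wrist'));tcp()"
```

```text
t 18.95 cam-tcp [538.2 389.8 172.8] psi 90.05 read [537.8 389.3 172.9] gap 82.2 F [-0.2  0.  -0.3] q [-0.03  0.54 -0.88  1.48  0.42  1.32 -0.95]
```

Request:
{"op": "step_arm", "data": {
  "rows": [
    {"offset": [-0.022,-0.011,0],"spin": 0},
    {"offset": [-0.044,-0.0225,0],"spin": 0},
    {"offset": [-0.044,-0.0225,0],"spin": 0},
    {"offset": [-0.044,-0.0225,0],"spin": 0},
    {"offset": [-0.044,-0.0225,0],"spin": 0},
    {"offset": [-0.022,-0.011,0],"spin": 0},
    {"offset": [0,0,0.01],"spin": 7.0},
    {"offset": [0,0,0.01],"spin": 7.0},
    {"offset": [0,0,0.01],"spin": 7.0},
    {"offset": [0,0,0.01],"spin": 7.0},
    {"offset": [0,0,0],"spin": 0},
    {"offset": [0,0,0],"spin": 0}
  ]
}}

```text
time: 20.15
position: [425.5, 169.1, 132.1]
eef_rot: [-2.688, -1.623, 0.003]
contact_force: [-0.7, -0.6, -0.3]
finger_gap: 81.9
```

Run:
```python
from h import *
go(425,169,12,61.5)
wr('w13',[('v','square')])
im=cv2.imread('pics/w13.png');m=eyes.camera_model('wrist')
print(proj(m,[[425,169,16]]))
```

```text
t 20.15 cam-tcp [425.8 169.4 132.1] psi 62.21 read [425.5 169.1 132.1] gap 81.9 F [-0.7 -0.6 -0.3] q [ 0.53  0.06 -0.98  2.02  0.06  1.09 -0.96]
tool offset mm [ -0.6  -0.2 120.1] spin 0.7
t 20.2 [425.9 169.3 132.6] psi -297.77
v square {'rect': [412.9, 161.7], 'mom': [409.8, 164.6], 'size': [37.6, 44.7], 'ang': 59.2}
[[281.13372163 208.6462044 ]]
```

View pics/w13.png

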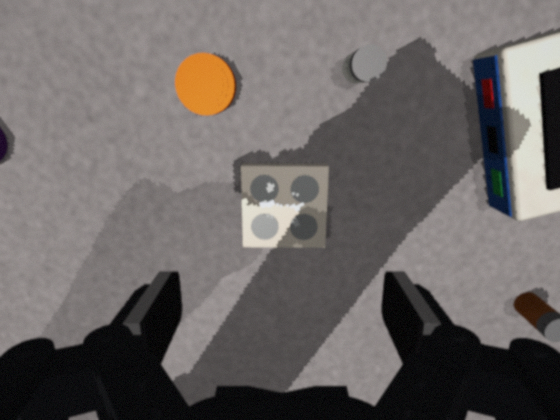

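Square dish at (284,207) has its edges parallel to the jaws, 2–3 mm from the midline. I grip it.

Request:
{"op": "step_arm", "data": {
  "rows": [
    {"offset": [0.001,0.0022,0.03],"spin": 0.4},
    {"offset": [0,0,0.035],"spin": 0},
    {"offset": [0,0,0.03],"spin": 0},
    {"offset": [0,0,0.014],"spin": 0},
    {"offset": [0,0,0.007],"spin": 0},
    {"offset": [0,0,0.003],"spin": 0},
    {"offset": [0,0,0],"spin": 0},
    {"offset": [0,0,0],"spin": 0}
  ]
}}

```text
time: 21.0
position: [429.5, 169.4, 14.7]
eef_rot: [2.696, 1.61, 0.003]
contact_force: [1.0, 0.3, -0.7]
finger_gap: 81.6
```

```bash
python3 -c "
from h import *
tcp()
im=eyes.snapshot('wrist');cv2.imwrite('pics/w14.png',im);m=eyes.camera_model('wrist')
import cv2
T,_=tcp()
print(proj(m,[T[:3,3]+[0,0,2]]))"
```

```text
t 21.0 cam-tcp [429.8 169.6  14.7] psi 61.66 read [429.5 169.4  14.7] gap 81.6 F [ 1.   0.3 -0.7] q [ 0.41  0.31 -0.91  2.11  0.32  0.86 -1.19]
t 21.05 cam-tcp [429.8 169.6  14.7] psi 61.65 read [429.4 169.3  14.7] gap 82.1 F [ 0.2 -0.4 -0. ] q [ 0.41  0.3  -0.91  2.11  0.32  0.86 -1.19]
[[282.90215714 296.02767698]]
```

Request:
{"op": "step_arm", "data": {
  "rows": [
    {"offset": [0,0,0],"spin": 0},
    {"offset": [0,0,0],"spin": 0},
    {"offset": [0,0,0],"spin": 0},
    {"offset": [0,0,0],"spin": 0},
    {"offset": [0,0,0],"spin": 0},
    {"offset": [0,0,0],"spin": 0},
    {"offset": [0,0,0],"spin": 0}
  ],
  "grip": 0.045,
  "force": 35
}}

```text
time: 21.75
position: [429.2, 169.2, 14.5]
eef_rot: [2.697, 1.61, 0.001]
contact_force: [-2.1, -1.8, 6.1]
finger_gap: 58.5
```

```bash
python3 -c "
from h import *
tcp()"
```

```text
t 21.75 cam-tcp [429.5 169.5  14.5] psi 61.64 read [429.2 169.2  14.5] gap 58.5 F [-2.1 -1.8  6.1] q [ 0.41  0.31 -0.91  2.11  0.32  0.86 -1.19]
```

Request:
{"op": "step_arm", "data": {
  "rows": [
    {"offset": [0,0,-0.005],"spin": 0},
    {"offset": [0,0,-0.02],"spin": 0},
    {"offset": [0,0,-0.04],"spin": 0},
    {"offset": [0,0,-0.04],"spin": 0},
    {"offset": [0,0,-0.02],"spin": -5.3},
    {"offset": [0,0,0],"spin": -5.4},
    {"offset": [0,0,0],"spin": -5.3},
    {"offset": [0.001,0.02,0],"spin": 0},
    {"offset": [0.001,0.039,0],"spin": 0},
    {"offset": [0.002,0.04,0],"spin": 0},
    {"offset": [0.002,0.04,0],"spin": 0},
    {"offset": [0.001,0.039,0],"spin": 0},
    {"offset": [0.001,0.02,0],"spin": 0},
    {"offset": [0,0,0],"spin": 0},
    {"offset": [0,0,0],"spin": 0}
  ]
}}

```text
time: 23.25
position: [623.1, 135.1, 138.3]
eef_rot: [-2.445, -1.969, 0.001]
contact_force: [-0.7, 0.1, -1.1]
finger_gap: 59.3
```

```bash
python3 -c "
from h import *
go(625,135.5,55,77.7)
cv2.imwrite('pics/w15.png',eyes.snapshot('wrist'))"
```

```text
t 23.25 cam-tcp [623.5 135.5 138.3] psi 77.66 read [623.1 135.1 138.3] gap 59.3 F [-0.7  0.1 -1.1] q [ 0.41  0.51 -0.88  1.59  0.41  1.24 -0.76]
tool offset mm [ 0.3  1.7 83.3] spin -0.0
```

View pics/w15.png

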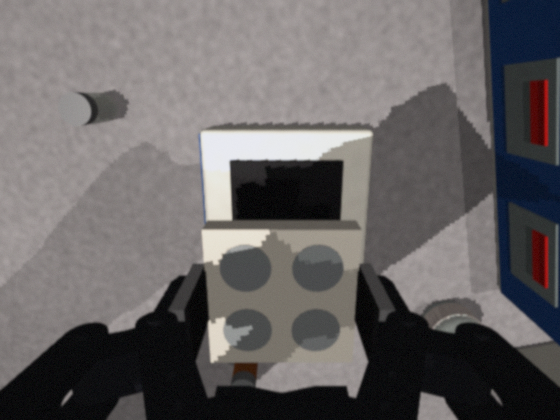

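Run:
```python
from h import *
rel('',[[231,160],[343,160],[287,160],[287,219]],[[281.5,268],[281.5,329.5],[206,230],[362,230],[209,363],[357,362]],1.5)
im=cv2.imread('pics/w15.png').max(2)
for r in (164,175,190,205,215):
    b=np.where(im[r,215:360]<60)[0]+215;print(r,b.min(),b.max())
for c in (236,250,270,300,320,338):
    b=np.where(im[140:200,c]<60)[0]+140;print(c,b.min())
```

```text
t 23.3 cam-tcp [623.  135.8 138.6] psi 77.71 read [622.6 135.5 138.6] gap 59.1 F [ 0.5  0.2 -0.4] q [ 0.41  0.51 -0.88  1.59  0.41  1.24 -0.76]
40 [[599.1, 178.8, 40.0], [668.2, 163.7, 40.0], [633.6, 171.3, 40.0], [625.4, 132.7, 40.0]] tool [[36.9, -32.3, 98.7], [36.9, 38.4, 98.5], [36.9, 3.1, 98.6], [-2.5, 3.2, 98.6]]
140.0723260807486 [[625.0, 147.7, 140.1], [619.1, 120.4, 140.1], [600.7, 169.2, 140.1], [657.9, 156.7, 140.1], [585.4, 110.7, 140.1], [646.9, 97.8, 140.1]] tool [[12.1, -0.5, -1.5], [-15.9, -0.6, -1.5], [27.8, -28.9, -1.4], [27.8, 29.7, -1.6], [-32.6, -31.4, -1.4], [-32.1, 31.5, -1.6]]
164 232 342
175 232 341
190 232 341
205 233 340
215 233 339
236 161
250 161
270 162
300 162
320 161
338 161
```

Request:
{"op": "step_arm", "data": {
  "rows": [
    {"offset": [0.0015,0.003,0.02],"spin": 0},
    {"offset": [0,0,0.03],"spin": 0},
    {"offset": [0,0,0.018],"spin": 0},
    {"offset": [0,0,0.008],"spin": 0},
    {"offset": [0,0,0],"spin": 0},
    {"offset": [0,0,0],"spin": 0}
  ]
}}

```text
time: 23.9
position: [627.4, 136.0, 63.5]
eef_rot: [2.446, 1.97, 0.002]
contact_force: [-0.8, -0.6, -0.7]
finger_gap: 58.9
```

```bash
python3 -c "
from h import *
go(625,135.5,54.5,77.7)
cv2.imwrite('pics/w16.png',eyes.snapshot('wrist'))"
```

```text
t 23.9 cam-tcp [627.8 136.4  63.5] psi 77.66 read [627.4 136.   63.5] gap 58.9 F [-0.8 -0.6 -0.7] q [ 0.37  0.6  -0.83  1.64  0.48  1.12 -0.8 ]
tool offset mm [-1.5 -2.5  9. ] spin -0.0
```

View pics/w16.png

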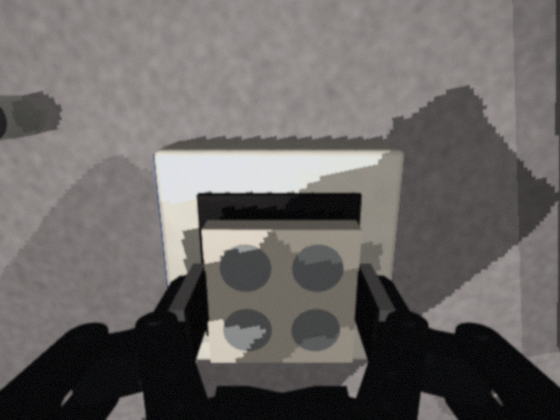

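Run:
```python
from h import *
im=cv2.imread('pics/w16.png').max(2)
L=[];
for r in (197,203,209,214):
    b=np.where(im[r,180:380]<60)[0]+180;L.append((r,b.min(),b.max()))
C=[(c,(np.where(im[170:215,c]<60)[0]+170).min()) for c in (205,220,240,260,300,320,340,355)]
print(L,C)
rel('',[[L[1][1]-.5,203],[L[1][2]+.5,203],[279.5,np.median([c[1] for c in C])-.5]],[[281.5,268],[281.5,329.5]],1.5)
```

```text
[(197, np.int64(198), np.int64(360)), (203, np.int64(198), np.int64(360)), (209, np.int64(199), np.int64(359)), (214, np.int64(199), np.int64(359))] [(205, np.int64(194)), (220, np.int64(194)), (240, np.int64(194)), (260, np.int64(194)), (300, np.int64(193)), (320, np.int64(193)), (340, np.int64(193)), (355, np.int64(193))]
t 23.95 cam-tcp [628.1 136.4  63.9] psi 77.66 read [627.7 136.1  64. ] gap 59.0 F [-0.3  0.2  0.7] q [ 0.37  0.59 -0.83  1.64  0.48  1.12 -0.8 ]
40 [[598.1, 174.6, 40.0], [668.2, 159.2, 40.0], [634.4, 171.3, 40.0]] tool [[30.9, -37.4, 23.9], [30.8, 34.3, 24.0], [35.4, -1.4, 24.0]]
65.43763369836233 [[630.2, 148.3, 65.4], [624.2, 121.0, 65.4]] tool [[12.0, -0.5, -1.5], [-15.9, -0.6, -1.5]]
```

Pad is centred at column 279.5 and dish at 281.5, edges parallel. The correction is about 1 mm; then I lower it 9 mm.

Request:
{"op": "step_arm", "data": {
  "rows": [
    {"offset": [0.001,-0.0013,0.004],"spin": 0},
    {"offset": [0,0,0.003],"spin": 0},
    {"offset": [0,0,0.0015],"spin": 0},
    {"offset": [0,0,0.001],"spin": 0},
    {"offset": [0,0,0],"spin": 0},
    {"offset": [0,0,0],"spin": 0}
  ]
}}

```text
time: 24.55
position: [625.9, 136.9, 54.6]
eef_rot: [2.446, 1.97, -0.001]
contact_force: [-3.1, -1.2, 7.4]
finger_gap: 59.2
```

```bash
python3 -c "
from h import *
tcp()"
```

```text
t 24.55 cam-tcp [626.3 137.3  54.6] psi 77.65 read [625.9 136.9  54.6] gap 59.2 F [-3.1 -1.2  7.4] q [ 0.37  0.6  -0.83  1.65  0.49  1.11 -0.81]
```

Request:
{"op": "step_arm", "data": {
  "rows": [
    {"offset": [0,0,0],"spin": 0},
    {"offset": [0,0,0],"spin": 0},
    {"offset": [0,0,0],"spin": 0},
    {"offset": [0,0,0],"spin": 0},
    {"offset": [0,0,-0.01],"spin": 0},
    {"offset": [0,0,-0.03],"spin": 0},
    {"offset": [0,0,-0.04],"spin": 0},
    {"offset": [0,0,-0.04],"spin": 0},
    {"offset": [0,0,0],"spin": 0},
    {"offset": [0,0,0],"spin": 0}
  ],
  "grip": 0.08
}}

```text
time: 25.55
position: [626.6, 137.2, 175.0]
eef_rot: [2.446, 1.969, 0.003]
contact_force: [0.6, -0.5, -0.7]
finger_gap: 80.2
```

```bash
python3 -c "
from h import *
cv2.imwrite('pics/w17.png',eyes.snapshot('wrist'));go(342,-293)"
```

```text
t 25.6 cam-tcp [626.2 137.  173.4] psi 77.65 read [625.8 136.6 173.4] gap 79.9 F [-0.6 -0.4 -0.9] q [ 0.41  0.49 -0.89  1.54  0.39  1.3  -0.74]
tool offset mm [-481.  -185.8    0.5] spin None
```

Request:
{"op": "step_arm", "data": {
  "rows": [
    {"offset": [-0.022,-0.0085,0],"spin": 0},
    {"offset": [-0.0437,-0.0169,0],"spin": 0},
    {"offset": [-0.0437,-0.0169,0],"spin": 0},
    {"offset": [-0.0437,-0.0169,0],"spin": 0},
    {"offset": [-0.0437,-0.0169,0],"spin": 0},
    {"offset": [-0.0437,-0.0169,0],"spin": 0},
    {"offset": [-0.0437,-0.0169,0],"spin": 0},
    {"offset": [-0.0437,-0.0169,0],"spin": 0},
    {"offset": [-0.0437,-0.0169,0],"spin": 0},
    {"offset": [-0.0437,-0.0169,0],"spin": 0},
    {"offset": [-0.0437,-0.0169,0],"spin": 0},
    {"offset": [-0.022,-0.0085,0],"spin": 0}
  ],
  "grip": 0.05
}}

```text
time: 26.8
position: [337.6, -296.3, 171.9]
eef_rot: [-2.451, -1.962, 0.002]
contact_force: [0.7, -0.7, 0.4]
finger_gap: 50.1
```

Request:
{"op": "step_arm", "data": {
  "rows": [
    {"offset": [0,0,0],"spin": 7.9},
    {"offset": [0,0,0],"spin": 7.9},
    {"offset": [0,0,0],"spin": 7.9},
    {"offset": [0,0,0],"spin": 7.9},
    {"offset": [0,0,0.01],"spin": 7.9},
    {"offset": [0,0,0.01],"spin": 7.9},
    {"offset": [0,0,0.01],"spin": 7.9},
    {"offset": [0,0,0.01],"spin": 7.9},
    {"offset": [0,0,0],"spin": 0},
    {"offset": [0,0,0],"spin": 0}
  ]
}}

```text
time: 27.8
position: [341.0, -292.9, 132.6]
eef_rot: [-3.114, -0.401, 0.002]
contact_force: [-0.5, 0.2, 0.1]
finger_gap: 50.3
```

```bash
python3 -c "
from h import *
go(342,-293,14,14.5)
wr('w18',[('v','slide')])
print(proj(eyes.camera_model('wrist'),[[342,-293,16]]))"
```

```text
t 27.8 cam-tcp [ 340.9 -292.8  132.5] psi 14.63 read [ 341.  -292.9  132.6] gap 50.3 F [-0.5  0.2  0.1] q [ 1.33  0.01 -0.68  2.04  0.01  1.09 -0.66]
tool offset mm [  1.    0.6 118.5] spin 0.1
t 27.85 [ 341.4 -293.2  133.1] psi -345.36
v slide {'rect': [332.2, -287.4], 'mom': [332.8, -292.5], 'size': [60.2, 43.5], 'ang': 15.3}
[[282.20476138 206.20567235]]
```

View pics/w18.png

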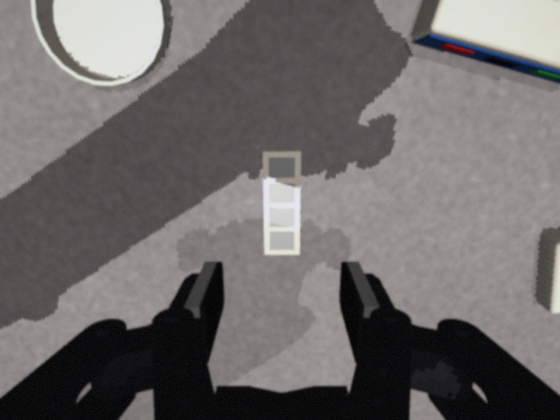

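Slide at (282,204), parallel to the jaws, nearly centred (about 2 mm along its length). I grip it.

Request:
{"op": "step_arm", "data": {
  "rows": [
    {"offset": [0.002,0.0005,0.03],"spin": 0},
    {"offset": [0,0,0.035],"spin": 0},
    {"offset": [0,0,0.03],"spin": 0},
    {"offset": [0,0,0.012],"spin": 0},
    {"offset": [0,0,0.006],"spin": 0},
    {"offset": [0,0,0.002],"spin": 0},
    {"offset": [0,0,0],"spin": 0},
    {"offset": [0,0,0],"spin": 0}
  ]
}}

```text
time: 28.65
position: [344.4, -294.2, 19.5]
eef_rot: [3.114, 0.396, 0.002]
contact_force: [-0.6, -0.2, 1.0]
finger_gap: 50.1
```

```bash
python3 -c "
from h import *
go(343.5,-293,17,14.6)"
```

```text
t 28.65 cam-tcp [ 344.4 -294.1   19.4] psi 14.45 read [ 344.4 -294.2   19.5] gap 50.1 F [-0.6 -0.2  1. ] q [ 1.28  0.21 -0.67  2.13  0.18  0.84 -0.82]
tool offset mm [-0.6 -1.3  2.4] spin -0.1
```

Request:
{"op": "step_arm", "data": {
  "rows": [
    {"offset": [0,0,0],"spin": 0},
    {"offset": [0,0,0],"spin": 0},
    {"offset": [0,0,0],"spin": 0},
    {"offset": [0,0,0],"spin": 0},
    {"offset": [0,0,0],"spin": 0},
    {"offset": [0,0,0],"spin": 0},
    {"offset": [0,0,0],"spin": 0}
  ],
  "grip": 0.01,
  "force": 35
}}

```text
time: 29.35
position: [344.2, -294.0, 19.1]
eef_rot: [3.115, 0.396, 0.001]
contact_force: [-0.3, 1.0, 6.9]
finger_gap: 24.9
```

```bash
python3 -c "
from h import *
tcp()"
```

```text
t 29.35 cam-tcp [ 344.1 -293.9   19.1] psi 14.45 read [ 344.2 -294.    19.1] gap 24.9 F [-0.3  1.   6.9] q [ 1.28  0.21 -0.67  2.13  0.18  0.84 -0.82]
```

Request:
{"op": "step_arm", "data": {
  "rows": [
    {"offset": [0,0,-0.005],"spin": 0},
    {"offset": [0,0,-0.02],"spin": 0},
    {"offset": [0,0,-0.04],"spin": 0},
    {"offset": [0,0,-0.04],"spin": 0},
    {"offset": [0,0,-0.015],"spin": 0},
    {"offset": [0.02,-0.0056,0],"spin": 0},
    {"offset": [0.039,-0.011,0],"spin": 0},
    {"offset": [0.039,-0.011,0],"spin": 0},
    {"offset": [0.039,-0.011,0],"spin": 0},
    {"offset": [0.039,-0.011,0],"spin": 0},
    {"offset": [0.039,-0.011,0],"spin": 0},
    {"offset": [0.039,-0.011,0],"spin": 0},
    {"offset": [0.039,-0.011,0],"spin": 0},
    {"offset": [0.018,-0.006,0],"spin": 0},
    {"offset": [0,0,0],"spin": 7.6},
    {"offset": [0,0,0],"spin": 7.6},
    {"offset": [0,0,0],"spin": 7.6},
    {"offset": [0,0,0],"spin": 7.6},
    {"offset": [0,0,0],"spin": 0},
    {"offset": [0,0,0],"spin": 0}
  ]
}}

```text
time: 31.35
position: [622.4, -129.8, 138.2]
eef_rot: [3.112, -0.43, -0.001]
contact_force: [-0.4, 0.4, -1.4]
finger_gap: 25.1
```

```bash
python3 -c "
from h import *
go(623.5,-130.3,70,-15.9)"
```

```text
t 31.35 cam-tcp [ 622.1 -129.6  138.1] psi -15.77 read [ 622.4 -129.8  138.2] gap 25.1 F [-0.4  0.4 -1.4] q [ 0.71  0.45 -0.71  1.6   0.31  1.21 -1.9 ]
tool offset mm [ 1.5  0.2 68.1] spin 0.1
```

Request:
{"op": "step_arm", "data": {
  "rows": [
    {"offset": [0.0015,0,0.02],"spin": 0},
    {"offset": [0,0,0.03],"spin": 0},
    {"offset": [0,0,0.014],"spin": 0},
    {"offset": [0,0,0.006],"spin": 0},
    {"offset": [0,0,0],"spin": 0},
    {"offset": [0,0,0],"spin": 0}
  ]
}}

```text
time: 31.95
position: [624.9, -130.2, 69.4]
eef_rot: [3.111, -0.434, 0.003]
contact_force: [0.6, 0.3, -0.5]
finger_gap: 24.9
```

```bash
python3 -c "
from h import *
go(623.5,-130.3,59.2,-15.9)
cv2.imwrite('pics/w19.png',eyes.snapshot('wrist'))"
```

```text
t 31.95 cam-tcp [ 624.5 -130.1   69.3] psi -15.92 read [ 624.9 -130.2   69.4] gap 24.9 F [ 0.6  0.3 -0.5] q [ 0.69  0.52 -0.68  1.65  0.36  1.09 -1.94]
tool offset mm [-1.   0.5 10.1] spin -0.0
```

View pics/w19.png

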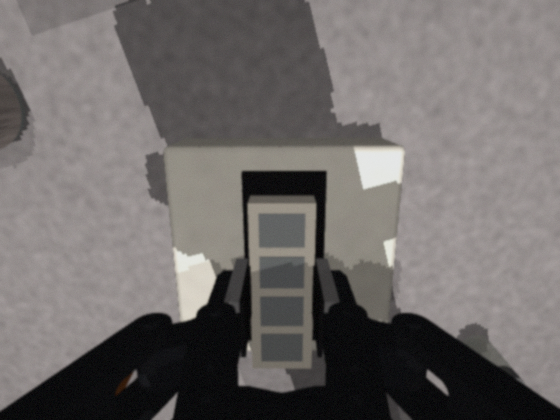

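Run:
```python
from h import *
rel('',[[242,172],[326,172],[245,250],[324.5,250],[284,171.5]],[[282,204],[282,366],[260,231],[304,231],[282,248],[282,300],[282,231],[282,272.5],[282,311],[282,348]],-3.2)
```

```text
t 32.0 cam-tcp [ 624.7 -130.1   69.5] psi -15.93 read [ 625.1 -130.2   69.7] gap 24.8 F [ 0.  -0.5  0.5] q [ 0.69  0.52 -0.68  1.65  0.36  1.09 -1.94]
40 [[671.6, -124.7, 40.0], [661.3, -160.6, 40.0], [635.3, -114.6, 40.0], [624.9, -150.9, 40.0], [666.7, -142.7, 40.0]] tool [[43.5, -18.0, 29.7], [43.5, 19.3, 29.7], [5.8, -17.9, 29.6], [5.8, 19.9, 29.6], [43.7, 0.6, 29.7]]
66.34725804104055 [[660.0, -139.8, 66.3], [588.2, -119.3, 66.3], [651.8, -128.6, 66.3], [647.0, -145.1, 66.3], [642.5, -134.8, 66.3], [620.0, -128.4, 66.3], [649.4, -136.8, 66.3], [632.2, -131.9, 66.3], [615.0, -127.0, 66.3], [597.3, -121.9, 66.3]] tool [[36.6, -0.3, 3.3], [-38.1, -0.4, 3.1], [25.6, -8.9, 3.3], [25.6, 8.2, 3.3], [18.4, -0.3, 3.3], [-5.0, -0.3, 3.2], [25.6, -0.3, 3.3], [7.7, -0.3, 3.2], [-10.2, -0.3, 3.2], [-28.7, -0.4, 3.1]]
```

Pad columns are 242–326 and the slide is at 248–316, parallel. I correct about 1 mm sideways and lower it 10 mm.

Request:
{"op": "step_arm", "data": {
  "rows": [
    {"offset": [0.0006,0.001,0.004],"spin": 0},
    {"offset": [0,0,0.004],"spin": 0},
    {"offset": [0,0,0.0015],"spin": 0},
    {"offset": [0,0,0.001],"spin": 0},
    {"offset": [0,0,0],"spin": 0},
    {"offset": [0,0,0],"spin": 0}
  ]
}}

```text
time: 32.6
position: [624.4, -131.6, 59.2]
eef_rot: [3.11, -0.435, -0.0]
contact_force: [-2.9, -0.5, 7.1]
finger_gap: 24.8
```

```bash
python3 -c "
from h import *
tcp()"
```

```text
t 32.6 cam-tcp [ 624.  -131.5   59.1] psi -15.96 read [ 624.4 -131.6   59.2] gap 24.8 F [-2.9 -0.5  7.1] q [ 0.68  0.54 -0.67  1.66  0.37  1.08 -1.94]
```

Request:
{"op": "step_arm", "data": {
  "rows": [
    {"offset": [0,0,0],"spin": 0},
    {"offset": [0,0,0],"spin": 0},
    {"offset": [0,0,0],"spin": 0},
    {"offset": [0,0,0],"spin": 0},
    {"offset": [0,0,-0.01],"spin": 0},
    {"offset": [0,0,-0.03],"spin": 0},
    {"offset": [0,0,-0.05],"spin": 0},
    {"offset": [0,0,-0.05],"spin": 0},
    {"offset": [0,0,-0.04],"spin": 0},
    {"offset": [0,0,0],"spin": 0},
    {"offset": [0,0,0],"spin": 0}
  ],
  "grip": 0.05
}}

```text
time: 33.7
position: [625.0, -131.3, 239.6]
eef_rot: [3.111, -0.435, 0.004]
contact_force: [0.4, -0.2, -0.3]
finger_gap: 49.8
```

Request:
{"op": "step_arm", "data": {
  "rows": [
    {"offset": [-0.007,0.04,0],"spin": 0},
    {"offset": [-0.007,0.043,0],"spin": 0},
    {"offset": [-0.007,0.043,0],"spin": 0},
    {"offset": [-0.007,0.043,0],"spin": 0},
    {"offset": [-0.007,0.043,0],"spin": 0},
    {"offset": [-0.007,0.043,0],"spin": 0},
    {"offset": [-0.007,0.043,0],"spin": 0},
    {"offset": [-0.007,0.043,0],"spin": 0},
    {"offset": [-0.007,0.043,0],"spin": 0},
    {"offset": [-0.007,0.043,0],"spin": 0},
    {"offset": [-0.007,0.043,0],"spin": 0},
    {"offset": [-0.007,0.04,0],"spin": 0},
    {"offset": [0,0,0],"spin": 0}
  ]
}}

```text
time: 35.0
position: [396.2, -605.2, 234.0]
eef_rot: [3.108, -0.452, -0.01]
contact_force: [-0.3, -0.4, -0.4]
finger_gap: 50.1
```

Run:
```python
from h import *
tcp();rows=[]
for n in ['top','scene']:
    im=eyes.snapshot(n);cv2.imwrite(f'pics/{n}1.png',im);m=eyes.camera_model(n);row=[]
    for k,c in B.items():
        r,q=blob(im,m,c,56,105,255,45)
        P=np.array(c);rad=50;N=200
        W=np.array([[c[0]-rad,c[1]-rad,40],[c[0]+rad,c[1]-rad,40],[c[0]+rad,c[1]+rad,40],[c[0]-rad,c[1]+rad,40]])
        H=cv2.getPerspectiveTransform(proj(m,W).astype(np.float32),np.float32([[0,0],[N,0],[N,N],[0,N]]))
        q=cv2.warpPerspective(im,H,(N,N),flags=cv2.INTER_CUBIC);row.append(q)
    E=np.array(m['extrinsics'])
    for l in ['small_dish','large_dish','square_dish','chamber_slide','open_dish']:
        print(n,l,[(round(d['confidence'],2),(E@np.r_[d['location'],1])[:3].round(0).tolist()) for d in finder.pinpoint(l,n)])
    rows.append(np.hstack(row))
cv2.imwrite('pics/f1.png',np.vstack(rows))
```

```text
t 35.0 cam-tcp [ 395.9 -605.   233.9] psi -16.57 read [ 396.2 -605.2  234. ] gap 50.1 F [-0.3 -0.4 -0.4] q [ 1.29  0.54 -0.52  1.23  0.26  1.44 -1.06]
top small_dish [(0.73, [260.0, 307.0, 1.0]), (0.57, [417.0, 264.0, -2.0]), (0.5, [522.0, -406.0, 41.0])]
top large_dish [(0.89, [540.0, 388.0, 41.0])]
top square_dish [(0.62, [623.0, 139.0, 37.0])]
top chamber_slide [(0.57, [626.0, -130.0, 37.0]), (0.45, [432.0, -157.0, 0.0]), (0.34, [523.0, -401.0, 2.0])]
top open_dish [(0.64, [431.0, -157.0, 0.0])]
scene small_dish [(0.72, [259.0, 311.0, 1.0]), (0.52, [526.0, -398.0, 40.0]), (0.5, [420.0, 266.0, -2.0])]
scene large_dish [(0.82, [537.0, 393.0, 39.0])]
scene square_dish [(0.71, [621.0, 140.0, 41.0])]
scene chamber_slide [(0.62, [624.0, -133.0, 46.0])]
scene open_dish []
```

The picture limit is reached, so I do the final checks numerically: lid outline at z=56 against pad outline at z=40.

Run:
```python
from h import *
def ana(im,m,c,z,thr,dark,rad=50,sc=4):
    n=int(rad*sc*2);W=np.array([[c[0]+a*rad,c[1]+b*rad,z] for a,b in((-1,-1),(1,-1),(1,1),(-1,1))])
    H=cv2.getPerspectiveTransform(proj(m,W).astype(np.float32),np.float32([[0,0],[n,0],[n,n],[0,n]]))
    g=cv2.warpPerspective(im,H,(n,n),flags=cv2.INTER_LINEAR).max(2)
    b=((g<thr) if dark else (g>=thr)).astype(np.uint8)
    cs,_=cv2.findContours(b,cv2.RETR_EXTERNAL if dark else cv2.RETR_LIST,cv2.CHAIN_APPROX_NONE)
    cs=[k for k in cs if cv2.contourArea(k)>300*sc*sc and cv2.contourArea(k)<.85*n*n]
    if not cs: return None
    k=max(cs,key=cv2.contourArea) if dark else min(cs,key=lambda k:np.linalg.norm(np.array(cv2.minAreaRect(k)[0])-n/2))
    r=cv2.minAreaRect(k);return ((np.array(r[0])/sc-rad+c).round(1).tolist(),(np.array(r[1])/sc).round(1).tolist(),round(r[2],1))
for n in ['top','scene']:
    im=cv2.imread(f'pics/{n}1.png');m=eyes.camera_model(n)
    for k,c in B.items():
        for thr in (70,90): print(n,k,thr,'lid',ana(im,m,c,56,thr,False),'pad',ana(im,m,c,40,thr,True))
im=cv2.imread('pics/top1.png')
for k,c in B.items():
    u,v=proj(eyes.camera_model('top'),[[*c,50]])[0].round().astype(int); print(k,im.max(2)[v,u-16:u+17].tolist())
```

```text
top small 70 lid ([519.4, -384.3], [45.3, 28.9], 10.0) pad ([522.0, -389.8], [45.5, 28.8], 10.2)
top small 90 lid ([520.8, -385.3], [46.4, 32.8], 3.8) pad ([523.4, -390.9], [46.6, 32.9], 3.9)
top large 70 lid ([528.4, 371.7], [45.4, 68.5], 61.9) pad ([531.1, 376.7], [45.5, 69.0], 61.9)
top large 90 lid ([531.7, 375.4], [55.6, 70.3], 69.2) pad ([534.5, 380.5], [55.9, 70.8], 69.5)
top square 70 lid ([620.1, 132.4], [69.2, 70.5], 77.2) pad ([624.1, 134.0], [69.6, 70.9], 77.1)
top square 90 lid ([620.3, 132.2], [70.5, 71.8], 77.1) pad ([624.3, 133.9], [71.1, 72.2], 77.3)
top slide 70 lid ([617.4, -115.2], [89.9, 34.1], 5.9) pad ([621.5, -117.1], [90.8, 33.8], 5.8)
top slide 90 lid None pad ([622.8, -131.2], [37.5, 88.1], 74.7)
scene small 70 lid ([544.5, -376.5], [25.9, 41.2], 49.3) pad ([530.7, -390.4], [26.1, 41.7], 48.9)
scene small 90 lid ([543.9, -377.4], [30.3, 42.8], 48.2) pad ([530.1, -391.2], [30.5, 43.3], 48.4)
scene large 70 lid ([565.9, 385.6], [65.6, 38.7], 82.2) pad ([552.5, 388.1], [66.5, 39.0], 82.0)
scene large 90 lid ([564.8, 385.6], [67.0, 42.6], 81.4) pad ([551.5, 388
[... 261 characters left out ...]
129.0], [36.0, 85.4], 74.1)
small [184, 180, 179, 182, 190, 162, 67, 18, 33, 42, 92, 146, 164, 155, 180, 178, 185, 179, 181, 187, 181, 172, 149, 181, 182, 184, 183, 178, 178, 177, 181, 185, 163]
large [170, 182, 176, 179, 179, 170, 149, 172, 147, 183, 183, 177, 176, 177, 181, 183, 178, 180, 178, 183, 182, 174, 182, 170, 147, 156, 174, 84, 47, 42, 82, 155, 184]
square [186, 181, 180, 187, 154, 78, 161, 184, 170, 148, 153, 152, 153, 171, 181, 180, 182, 176, 180, 177, 183, 172, 179, 182, 179, 184, 168, 89, 33, 82, 153, 184, 177]
slide [176, 182, 180, 177, 180, 182, 183, 176, 187, 168, 92, 33, 112, 187, 168, 170, 176, 172, 168, 153, 180, 161, 64, 108, 187, 189, 177, 180, 176, 182, 180, 179, 179]
```

```bash
cat > fit.py <<'E'
from h import *
from scipy.optimize import minimize
S=4
def outline(k,w,l,z,c,a):
    if k in('small','large'):
        t=np.linspace(0,2*np.pi,90);p=np.c_[np.cos(t),np.sin(t)]*w/2
    else: p=np.array([[-1,-1],[1,-1],[1,1],[-1,1]])*np.array([w,l])/2
    a=np.radians(a);p=p@np.array([[np.cos(a),np.sin(a)],[-np.sin(a),np.cos(a)]])
    return np.c_[p+c,np.full(len(p),z)]
PAD=dict(small=(48,48),large=(72,72),square=(72,72),slide=(88,38));D=dict(small=(38,38),large=(60,60),square=(60,60),slide=(76,26))
ANG=dict(small=0,large=0,square=-12.3,slide=-15.9)
def fit(im,m,k,blur):
    uv=proj(m,outline('square',100,100,40,B[k],ANG[k]));o=np.floor(uv.min(0)).astype(int);n=np.ceil(uv.max(0)).astype(int)-o
    o=np.maximum(o,0);img=im.max(2)[o[1]:o[1]+n[1],o[0]:o[0]+n[0]].astype(float);h,w=img.shape
    def P(q): return ((proj(m,q)-o+.5)*S*16).round().astype(np.int32)
    mask=np.zeros((h,w),np.uint8);q=((proj(m,outline('small' if k in('small','large') else 'square',PAD[k][0]+16,PAD[k][1]+16,44,B[k],ANG[k]))-o)).round().astype(np.int32);cv2.fillConvexPoly(mask,q,1)
    for z in (56,):cv2.fillConvexPoly(mask,((proj(m,outline(k,D[k][0]+8,D[k][1]+8,z,B[k],ANG[k]))-o)).round().astype(np.int32),1)
    def ren(x):
        r=np.full((h*S,w*S),180,np.uint8)
        cv2.fillPoly(r,[P(outline(k,*PAD[k],40,x[:2],ANG[k]+x[4]))],30,shift=4)
        a=ANG[k]+x[5];g=D[k]
        for z0,z1,s,val in((40,45,4,90),(45,56,0,150)):
            hull=cv2.convexHull(np.vstack([P(outline(k,g[0]-s,g[1]-s,z,x[2:4],a)) for z in(z0,z1)]));cv2.fillPoly(r,[hull],val,shift=4)
        cv2.fillPoly(r,[P(outline(k,*g,56,x[2:4],a))],175,shift=4)
        r=cv2.GaussianBlur(r,(0,0),blur*S);return cv2.resize(r,(w,h),interpolation=cv2.INTER_AREA).astype(float)
    mm=mask>0
    def cost(x): return np.mean(np.minimum(np.abs(ren(x)-img)[mm],60))+ .02*(x[4]**2+x[5]**2)
    best=None
    for d in ((0,0),(2,2),(-2,-2),(2,-2),(-2,2)):
        x0=np.r_[B[k],np.array(B[k])+d,0,0];sim=x0+np.vstack([np.zeros(6),np.diag([2,2,2,2,2,2])])
        r=minimize(cost,x0,method='Nelder-Mead',options=dict(initial_simplex=sim,maxiter=500))
        if best is None or r.fun<best.fun: best=r
    x=best.x;return 'off',(x[2:4]-x[:2]).round(1).tolist(),'pad',x[:2].round(1).tolist(),'dang',round(x[5]-x[4],1),'cost',round(best.fun,1)
E
python3 - <<'E'
from fit import *
for n,b in (('top',.5),('scene',1.0)):
    im=cv2.imread(f'pics/{n}1.png');m=eyes.camera_model(n)
    for k in B: print(n,k,*fit(im,m,k,b))
E
```

```text
top small off [-0.1, -5.2] pad [524.6, -398.8] dang -0.6 cost 10.5
top large off [0.2, 1.1] pad [537.9, 388.6] dang 1.9 cost 9.2
top square off [-0.1, 0.4] pad [625.7, 134.7] dang 0.6 cost 11.6
top slide off [0.3, -0.9] pad [623.7, -130.7] dang -0.3 cost 13.6
scene small off [-3.2, -4.7] pad [524.2, -398.0] dang -0.1 cost 12.8
scene large off [-2.5, 0.8] pad [537.1, 389.7] dang 1.8 cost 15.9
scene square off [-1.5, 0.4] pad [624.5, 135.1] dang -0.0 cost 15.1
scene slide off [-1.9, -1.3] pad [622.9, -130.2] dang -1.0 cost 10.9
```

Both cameras show the small dish about 5 mm off its pad in -y; the others are within 1–2 mm and the angles are good. I go back with the jaws along y to check and mend it.

Request:
{"op": "step_arm", "data": {
  "rows": [
    {"offset": [0,0,0],"spin": -8.3},
    {"offset": [0,0,0],"spin": -8.3},
    {"offset": [0.0257,-0.0413,0],"spin": 0},
    {"offset": [0.0257,-0.0413,0],"spin": 0},
    {"offset": [0.0257,-0.0413,0],"spin": 0},
    {"offset": [0.0257,-0.0413,0],"spin": 0},
    {"offset": [0.0257,-0.0413,0],"spin": 0},
    {"offset": [0,0,0.03],"spin": 0},
    {"offset": [0,0,0.03],"spin": 0},
    {"offset": [0,0,0],"spin": 0},
    {"offset": [0,0,0],"spin": 0}
  ],
  "grip": 0.065
}}

```text
time: 36.7
position: [529.5, -391.0, 178.1]
eef_rot: [-3.141, -0.018, 0.001]
contact_force: [0.5, -0.5, 0.4]
finger_gap: 65.2
```

Run:
```python
from fit import *
go(524.5,-398.5,60,0)
m=eyes.camera_model('wrist');im=eyes.snapshot('wrist');cv2.imwrite('pics/w20.png',im)
print(*fit(im,m,'small',.7))
```

```text
t 36.7 cam-tcp [ 529.3 -391.   178. ] psi 0.61 read [ 529.5 -391.   178.1] gap 65.2 F [ 0.5 -0.5  0.4] q [ 1.09  0.45 -0.65  1.5   0.28  1.29 -1.16]
tool offset mm [ -4.9   7.5 118. ] spin 0.6
off [-3.0, -2.8] pad [525.5, -398.6] dang -0.5 cost 29.4
```

Run:
```python
from fit import *
im=cv2.imread('pics/w20.png');m=eyes.camera_model('wrist');g=im.max(2)
print('cam',np.array(m['extrinsics'])[:3,3].round(0))
c=np.array([525.5,-398.6])
for a in range(0,360,30):
    d=np.array([np.cos(np.radians(a)),np.sin(np.radians(a))]);t=np.arange(10,34,.5)
    v=cv2.remap(g,*[proj(m,np.c_[c+t[:,None]*d,np.full(len(t),40.)])[:,i].astype(np.float32)[None] for i in(0,1)],cv2.INTER_LINEAR)[0]
    k=np.where(v<60)[0]; print(a,(t[k[0]],t[k[-1]]) if len(k) else None,v[::4].tolist())
```

```text
cam [ 606. -390.  308.]
0 (np.float64(16.0), np.float64(23.5)) [222, 212, 110, 53, 13, 24, 39, 62, 187, 191, 144, 131]
30 (np.float64(15.0), np.float64(23.0)) [222, 194, 83, 22, 10, 14, 14, 89, 131, 131, 129, 128]
60 (np.float64(15.0), np.float64(22.5)) [220, 183, 84, 19, 11, 11, 36, 118, 132, 131, 132, 129]
90 (np.float64(16.5), np.float64(22.0)) [199, 218, 157, 67, 26, 11, 46, 125, 130, 128, 131, 131]
120 (np.float64(20.5), np.float64(21.5)) [206, 192, 210, 225, 195, 63, 89, 201, 204, 206, 148, 113]
150 None [222, 224, 217, 192, 196, 210, 197, 183, 201, 202, 204, 204]
180 None [222, 223, 224, 212, 206, 175, 184, 210, 207, 201, 200, 199]
210 None [224, 225, 224, 224, 222, 216, 190, 204, 210, 206, 198, 196]
240 None [222, 226, 223, 224, 221, 192, 197, 221, 216, 201, 198, 196]
270 None [224, 224, 216, 193, 199, 221, 212, 96, 175, 213, 211, 213]
300 (np.float64(20.5), np.float64(24.0)) [206, 191, 204, 223, 200, 80, 25, 58, 187, 211, 212, 213]
330 (np.float64(18.0), np.float64(24.0)) [197, 222, 214, 119, 52, 14, 23, 57, 185, 212, 213, 212]
```

Request:
{"op": "step_arm", "data": {
  "rows": [
    {"offset": [-0.0045,0.008,0.03],"spin": 0.6},
    {"offset": [0,0,0.035],"spin": 0},
    {"offset": [0,0,0.03],"spin": 0},
    {"offset": [0,0,0.013],"spin": 0},
    {"offset": [0,0,0.007],"spin": 0},
    {"offset": [0,0,0.003],"spin": 0},
    {"offset": [0,0,0],"spin": 0},
    {"offset": [0,0,0],"spin": 0}
  ]
}}

```text
time: 37.55
position: [526.3, -399.3, 61.5]
eef_rot: [3.14, 0.002, 0.003]
contact_force: [-0.0, -0.0, -0.0]
finger_gap: 65.1
```

Run:
```python
from fit import *
go(524.7,-399,59,0)
m=eyes.camera_model('wrist');im=eyes.snapshot('wrist');cv2.imwrite('pics/w21.png',im);g=im.max(2)
# horizontal profile of lid (image x = tool y = -world y); where is the lid centre between the fingers
T,_=tcp()
for x in (534,528,522,516):
    ys=np.arange(-430,-366,2.);uv=proj(m,np.c_[np.full(len(ys),x),ys,np.full(len(ys),56.)])
    print(x,[int(g[int(round(v)),int(round(u))]) for u,v in uv])
xs=np.arange(556,496,-2.);uv=proj(m,np.c_[xs,np.full(len(xs),-400.),np.full(len(xs),56.)]);print([int(g[int(round(v)),int(round(u))]) for u,v in uv])
```

```text
t 37.55 cam-tcp [ 526.1 -399.3   61.4] psi 0.05 read [ 526.3 -399.3   61.5] gap 65.1 F [-0. -0. -0.] q [ 1.07  0.56 -0.61  1.6   0.35  1.09 -1.2 ]
tool offset mm [-1.4 -0.3  2.4] spin 0.0
t 37.6 cam-tcp [ 526.  -399.2   61.2] psi 0.05 read [ 526.2 -399.3   61.4] gap 65.0 F [-0.6  0.7  0.8] q [ 1.07  0.56 -0.61  1.6   0.35  1.09 -1.2 ]
534 [97, 103, 206, 211, 203, 50, 55, 134, 147, 112, 73, 76, 98, 111, 112, 111, 109, 98, 72, 74, 103, 113, 108, 65, 10, 3, 44, 106, 106, 108, 114, 107]
528 [194, 201, 203, 201, 201, 168, 114, 112, 71, 103, 113, 113, 110, 115, 115, 113, 112, 113, 111, 113, 86, 71, 109, 113, 25, 11, 75, 110, 107, 108, 111, 110]
522 [194, 200, 198, 196, 199, 203, 195, 96, 71, 112, 110, 112, 111, 112, 114, 113, 113, 110, 113, 112, 115, 70, 96, 116, 74, 94, 107, 107, 108, 108, 110, 107]
516 [198, 201, 200, 202, 202, 202, 217, 219, 171, 155, 217, 220, 210, 210, 190, 113, 115, 113, 115, 108, 71, 85, 112, 112, 104, 107, 106, 103, 107, 106, 107, 108]
[127, 7, 8, 6, 13, 86, 92, 138, 146, 97, 75, 111, 113, 111, 113, 113, 110, 113, 113, 111, 113, 154, 159, 148, 191, 218, 205, 202, 201, 203]
```

The wrist camera puts the ring centre at (523,-401) against the pad at about (525,-399): a real 2 mm offset. I re-grip, lift 3 mm, shift and set down again.

Request:
{"op": "step_arm", "data": {
  "rows": [
    {"offset": [-0.002,0,0.0015],"spin": 0},
    {"offset": [0,0,0.001],"spin": 0},
    {"offset": [0,0,0],"spin": 0},
    {"offset": [0,0,0],"spin": 0},
    {"offset": [0,0,0],"spin": 0},
    {"offset": [0,0,0],"spin": 0},
    {"offset": [0,0,0],"spin": 0},
    {"offset": [0,0,0],"spin": 0}
  ],
  "grip": 0.02,
  "force": 30
}}

```text
time: 38.4
position: [523.3, -399.2, 58.0]
eef_rot: [3.141, 0.002, -0.0]
contact_force: [-1.9, 0.3, 6.0]
finger_gap: 36.5
```

Request:
{"op": "step_arm", "data": {
  "rows": [
    {"offset": [0,0,-0.002],"spin": 0},
    {"offset": [0,0,-0.002],"spin": 0},
    {"offset": [0.0015,0,0],"spin": 0},
    {"offset": [0,0,0],"spin": 0},
    {"offset": [0,0,0],"spin": 0}
  ]
}}

```text
time: 38.9
position: [524.9, -398.6, 61.0]
eef_rot: [-3.141, -0.003, 0.0]
contact_force: [0.3, -0.2, -1.9]
finger_gap: 36.4
```

Run:
```python
from fit import *
m=eyes.camera_model('wrist');im=eyes.snapshot('wrist');cv2.imwrite('pics/w22.png',im);g=im.max(2)
T,_=tcp();z=60.
for x in (534,528,522):
    ys=np.arange(-420,-376,1.);uv=proj(m,np.c_[np.full(len(ys),x),ys,np.full(len(ys),z)])
    v=np.array([int(g[int(round(v)),int(round(u))]) for u,v in uv]);k=[int(y) for y,a in zip(ys,v) if 60<a<85];print(x,k)
for y in (-404,-399,-394):
    xs=np.arange(556,496,-1.);uv=proj(m,np.c_[xs,np.full(len(xs),y),np.full(len(xs),z)]);print(y,[int(g[int(round(v)),int(round(u))]) for u,v in uv])
# pad edge along +x and block edges
xs=np.arange(540,590,.5);uv=proj(m,np.c_[xs,np.full(len(xs),-399.),np.full(len(xs),40.)]);v=[int(g[int(round(b)),int(round(a))]) for a,b in uv];k=[x for x,a in zip(xs,v) if a<60];print('pad +x edge',k[0],k[-1])
for x in (540,544):
    ys=np.arange(-430,-370,.5);uv=proj(m,np.c_[np.full(len(ys),x),ys,np.full(len(ys),40.)]);v=[int(g[int(round(b)),int(round(a))]) for a,b in uv];k=[y for y,a in zip(ys,v) if a<60];print('pad y',x,k[0],k[-1])
```

```text
t 38.95 cam-tcp [ 524.6 -398.6   61. ] psi 0.06 read [ 524.9 -398.6   61.1] gap 36.3 F [-0.4 -0.4 -1.1] q [ 1.07  0.56 -0.61  1.6   0.35  1.09 -1.2 ]
534 [-420, -419, -408, -407, -389, -388, -387]
528 [-412, -411, -410, -385, -384]
522 [-416, -412, -411, -410, -386, -385, -384, -380]
-404 [81, 19, 14, 11, 12, 12, 14, 6, 50, 94, 94, 94, 99, 145, 152, 154, 150, 118, 97, 99, 98, 110, 118, 114, 118, 117, 118, 118, 117, 116, 117, 117, 119, 118, 115, 114, 117, 116, 116, 138, 195, 179, 161, 159, 180, 218, 226, 224, 222, 212, 207, 207, 206, 204, 204, 205, 209, 208, 207, 207]
-399 [17, 13, 13, 10, 14, 11, 12, 37, 95, 97, 96, 101, 140, 154, 154, 150, 102, 96, 95, 110, 117, 120, 120, 118, 113, 119, 116, 117, 117, 116, 116, 116, 116, 117, 117, 117, 115, 115, 114, 114, 115, 115, 114, 92, 74, 78, 109, 141, 213, 220, 213, 209, 208, 210, 208, 210, 207, 208, 210, 211]
-394 [82, 14, 12, 14, 15, 12, 14, 20, 87, 95, 95, 98, 121, 150, 153, 154, 121, 96, 96, 88, 112, 118, 116, 118, 117, 117, 115, 116, 115, 117, 115, 118, 116, 119, 117, 114, 116, 116, 117, 116, 114, 117, 98, 76, 75, 90, 111, 115, 118, 164, 202, 209, 209, 207, 208, 207, 210, 208, 209, 212]
pad +x edge 541.0 549.5
pad y 540 -418.0 -381.0
pad y 544 -414.0 -384.5
```

Request:
{"op": "step_arm", "data": {
  "rows": [
    {"offset": [0.0002,0.0012,0.0],"spin": 0},
    {"offset": [0,0,0.002],"spin": 0},
    {"offset": [0,0,0.0012],"spin": 0},
    {"offset": [0,0,0],"spin": 0},
    {"offset": [0,0,0],"spin": 0}
  ]
}}

```text
time: 39.45
position: [525.0, -400.1, 58.1]
eef_rot: [3.141, 0.002, -0.0]
contact_force: [0.1, -0.1, 0.8]
finger_gap: 36.6
```

```bash
python3 -c "
from h import *
tcp()"
```

```text
t 39.45 cam-tcp [ 524.8 -400.    58. ] psi 0.05 read [ 525.  -400.1   58.1] gap 36.6 F [ 0.1 -0.1  0.8] q [ 1.07  0.56 -0.61  1.6   0.35  1.09 -1.2 ]
```

Request:
{"op": "step_arm", "data": {
  "rows": [
    {"offset": [0,0,0.0005],"spin": 0},
    {"offset": [0,0,0],"spin": 0}
  ]
}}

```text
time: 39.65
position: [525.0, -400.1, 58.0]
eef_rot: [3.141, 0.002, -0.0]
contact_force: [-1.4, 0.7, 4.3]
finger_gap: 36.4
```

Request:
{"op": "step_arm", "data": {
  "rows": [
    {"offset": [0,0,0],"spin": 0},
    {"offset": [0,0,0],"spin": 0},
    {"offset": [0,0,0],"spin": 0},
    {"offset": [0,0,0],"spin": 0},
    {"offset": [0,0,-0.003],"spin": 0},
    {"offset": [0,0,0],"spin": 0}
  ],
  "grip": 0.06
}}

```text
time: 40.25
position: [525.4, -400.2, 61.1]
eef_rot: [3.141, 0.002, 0.001]
contact_force: [-0.0, -0.4, 0.3]
finger_gap: 60.2
```

```bash
cat > ring.py <<'E'
from fit import *
m=eyes.camera_model('wrist');im=eyes.snapshot('wrist');g=im.max(2);T,_=tcp();z=56.
for x in (534,530,526,522):
    ys=np.arange(-420,-378,1.);uv=proj(m,np.c_[np.full(len(ys),x),ys,np.full(len(ys),z)])
    v=np.array([int(g[int(round(v)),int(round(u))]) for u,v in uv]);print(x,[int(y) for y,a in zip(ys,v) if 50<a<88])
xs=np.arange(550,500,-1.);uv=proj(m,np.c_[xs,np.full(len(xs),-399.),np.full(len(xs),z)]);print([int(g[int(round(v)),int(round(u))]) for u,v in uv])
xs=np.arange(540,590,.5);uv=proj(m,np.c_[xs,np.full(len(xs),-399.),np.full(len(xs),40.)]);v=[int(g[int(round(b)),int(round(a))]) for a,b in uv];k=[x for x,a in zip(xs,v) if a<60];print('pad +x edge',k[0],k[-1])
for x in (540,544):
    ys=np.arange(-430,-370,.5);uv=proj(m,np.c_[np.full(len(ys),x),ys,np.full(len(ys),40.)]);v=[int(g[int(round(b)),int(round(a))]) for a,b in uv];k=[y for y,a in zip(ys,v) if a<60];print('pad y',x,k[0],k[-1])
E
python3 ring.py
```

```text
t 40.3 cam-tcp [ 525.1 -400.    60.9] psi 0.05 read [ 525.3 -400.2   61. ] gap 59.5 F [-1.1  0.1 -0.8] q [ 1.07  0.56 -0.61  1.6   0.35  1.09 -1.2 ]
534 [-420, -410, -409, -408, -391, -390, -389, -388, -382]
530 [-420, -418, -413, -412, -411, -388, -387, -386, -381]
526 [-419, -414, -413, -412, -387, -386, -385, -379]
522 [-414, -413, -412, -387, -386, -385]
[13, 33, 83, 93, 93, 95, 121, 147, 148, 147, 121, 96, 92, 106, 114, 110, 113, 113, 116, 112, 114, 114, 112, 113, 111, 113, 114, 116, 114, 109, 113, 113, 114, 110, 110, 113, 112, 93, 74, 74, 96, 111, 116, 173, 204, 204, 203, 201, 199, 201]
pad +x edge 542.5 549.5
pad y 540 -417.5 -380.5
pad y 544 -414.0 -384.5
```

Request:
{"op": "step_arm", "data": {
  "rows": [
    {"offset": [0,0,-0.02],"spin": 0},
    {"offset": [0,0,-0.05],"spin": 0},
    {"offset": [0,0,-0.05],"spin": 0},
    {"offset": [0,0,-0.05],"spin": 0},
    {"offset": [-0.02,0.035,0],"spin": 0},
    {"offset": [-0.025,0.04,0],"spin": 0},
    {"offset": [-0.025,0.04,0],"spin": 0},
    {"offset": [-0.025,0.04,0],"spin": 0},
    {"offset": [-0.025,0.04,0],"spin": 0},
    {"offset": [0,0,0],"spin": 0},
    {"offset": [0,0,0],"spin": 0}
  ]
}}

```text
time: 41.4
position: [403.7, -596.5, 230.0]
eef_rot: [-3.141, 0.003, 0.0]
contact_force: [0.9, 1.1, 0.4]
finger_gap: 59.8
```

Run:
```python
from fit import *
for n,b in (('top',.5),('scene',1.0)):
    im=eyes.snapshot(n);cv2.imwrite(f'pics/{n}2.png',im);m=eyes.camera_model(n)
    for k in B: print(n,k,*fit(im,m,k,b))
    E=np.array(m['extrinsics']);print([(round(d['confidence'],2),(E@np.r_[d['location'],1])[:3].round(0).tolist()) for d in finder.pinpoint('open_dish',n)])
m0=eyes.camera_model('wrist')
for f,k,p,psi in (('w12','large',(538.2,389.8,172.8),90.05),('w17','square',(626.2,137.,173.4),77.65)):
    a=np.radians(psi);T=np.eye(4);T[:3,:3]=[[np.cos(a),np.sin(a),0],[np.sin(a),-np.cos(a),0],[0,0,-1]];T[:3,3]=p
    m=dict(m0,extrinsics=T@OFF);im=cv2.imread(f'pics/{f}.png');print('wrist',k,*fit(im,m,k,.7))
    # ring / pad by circles
    if k=='large':
        g=im.max(2);
        for zz,r0 in((56,None),(40,None)):
            n=400;c=B[k];W=np.array([[c[0]+a*50,c[1]+b*50,zz] for a,b in((-1,-1),(1,-1),(1,1),(-1,1))])
            H=cv2.getPerspectiveTransform(proj(m,W).astype(np.float32),np.float32([[0,0],[n,0],[n,n],[0,n]]));q=cv2.GaussianBlur(cv2.warpPerspective(g,H,(n,n)),(0,0),2)
            h=cv2.HoughCircles(q,cv2.HOUGH_GRADIENT,1,400,param1=60,param2=15,minRadius=(100 if zz==56 else 138),maxRadius=(124 if zz==56 else 150));print(zz,None if h is None else (h[0,0]/4-[50,50,0]+[*c,0]).round(1))
```

```text
top small off [1.6, -2.9] pad [524.5, -399.3] dang 0.5 cost 11.2
top large off [0.6, 1.2] pad [537.8, 388.7] dang -0.6 cost 9.2
top square off [0.3, 0.3] pad [625.2, 134.7] dang 0.6 cost 11.5
top slide off [0.2, -0.5] pad [623.7, -131.2] dang -0.1 cost 13.4
[(0.91, [429.0, -156.0, 0.0])]
scene small off [-1.6, -2.9] pad [524.2, -398.1] dang -1.0 cost 13.0
scene large off [-2.3, 0.5] pad [537.2, 389.9] dang 0.9 cost 15.9
scene square off [-1.5, 0.0] pad [624.5, 135.5] dang -0.3 cost 15.1
scene slide off [-2.7, -1.4] pad [623.0, -130.1] dang -0.2 cost 10.9
[(0.63, [434.0, -152.0, -6.0])]
wrist large off [-1.4, -1.0] pad [537.9, 388.9] dang -0.2 cost 34.3
56 [536.9 388.9  30. ]
40 [537.4 389.9  35.1]
wrist square off [-1.7, -0.6] pad [625.3, 135.1] dang -0.3 cost 37.2
```

```bash
python3 -c "
from bench import ticket,robot
print(robot.observe()['time'],robot.observe()['contact_force']);print(ticket.hand_in())"
```

```text
41.6 [ 0.74989095  0.83067798 -0.67842035]
the job is handed in; nothing more can be done
None
```

All four closed vessels are standing on their own pads, and I handed the job in at 41.6 s with the gripper clear of everything. I moved them in the listed order: small dish, large dish, square dish, slide. The orange and purple look-alikes were not touched. The open dish still reads at about (430,-156), the same as at the start.

- **Small dish:** it first ended up about 2 mm off, so I re-gripped it, lifted it 3 mm and set it down again. The close wrist view then put it within about 0.5 mm of centre.
- **Large dish, square dish and slide:** the top camera puts them within about 1.5 mm of centre. The square dish and the slide are turned to within about 1° of their pads.

**Checks that disagreed:**
- **Small dish:** the top and scene cameras still read it about 3 mm off in y. I trusted the wrist camera, which looks almost straight down in that direction.
- **Other three:** the scene camera reads them 1.5–2.7 mm off in x. The wrist camera reads the large and square dishes 1–2 mm off.
- **Final pictures not viewed:** I had used all 16 views, so the last checks are numerical fits to pictures I could not look at.

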